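# Trip-test the model-paint dryer and hang the carriers face out

## Task

Before loading the dryer, test its safety switch: press the blue test button so that the lever drops, then lift the lever back up so that it stays up. Then hang every drying carrier by its arch on the dryer's hook of the same colour, seated behind the lip, with its coloured face with the kit parts pointing outward, away from the dryer. Leave the tape, jars, glue and meter where they are.

Things in the scene. Friction and masses are not known exactly. Their poses are not given: they have to be found in the camera images.
- red: red carrier, 0.18 kg (may be absent). Origin: centre of underside. Cream block 40x80x60 mm (x,y,z); marked face -x: red plate with grey kit parts, to x=-24. Arch at x=0: round crossbar, 12 dia, 76 long, axis at z 106, on posts at y=+-34; window below it 60 wide, z 60-100. red grip tab on crossbar: 12 (x) x 24 (y), z 112-136; 20 thick bead on top to z 144
- hook_red: red hook, fixed on the dryer's rail: flat arm 24 mm wide, 6 thick, reaching 63 mm along own -x (outward). Origin: root of arm at rail front, mid-width, level with arm's top. V seat for the crossbar at x=-45, its bottom at z=0; both V walls rise 12 at 45 deg (the outer one is the lip, to x=-60). A hung carrier's origin is at (-45,0,-97). Hooks 115 apart
- blue: blue carrier, 0.18 kg (may be absent). Origin: centre of underside. Cream block 40x80x60 mm (x,y,z); marked face -x: blue plate with grey kit parts, to x=-24. Arch at x=0: round crossbar, 12 dia, 76 long, axis at z 106, on posts at y=+-34; window below it 60 wide, z 60-100. blue grip tab on crossbar: 12 (x) x 24 (y), z 112-136; 20 thick bead on top to z 144
- hook_blue: blue hook, fixed on the dryer's rail: flat arm 24 mm wide, 6 thick, reaching 63 mm along own -x (outward). Origin: root of arm at rail front, mid-width, level with arm's top. V seat for the crossbar at x=-45, its bottom at z=0; both V walls rise 12 at 45 deg (the outer one is the lip, to x=-60). A hung carrier's origin is at (-45,0,-97). Hooks 115 apart
- yellow: yellow carrier, 0.18 kg (may be absent). Origin: centre of underside. Cream block 40x80x60 mm (x,y,z); marked face -x: yellow plate with grey kit parts, to x=-24. Arch at x=0: round crossbar, 12 dia, 76 long, axis at z 106, on posts at y=+-34; window below it 60 wide, z 60-100. yellow grip tab on crossbar: 12 (x) x 24 (y), z 112-136; 20 thick bead on top to z 144
- hook_yellow: yellow hook, fixed on the dryer's rail: flat arm 24 mm wide, 6 thick, reaching 63 mm along own -x (outward). Origin: root of arm at rail front, mid-width, level with arm's top. V seat for the crossbar at x=-45, its bottom at z=0; both V walls rise 12 at 45 deg (the outer one is the lip, to x=-60). A hung carrier's origin is at (-45,0,-97). Hooks 115 apart
- green: green carrier, 0.18 kg (may be absent). Origin: centre of underside. Cream block 40x80x60 mm (x,y,z); marked face -x: green plate with grey kit parts, to x=-24. Arch at x=0: round crossbar, 12 dia, 76 long, axis at z 106, on posts at y=+-34; window below it 60 wide, z 60-100. green grip tab on crossbar: 12 (x) x 24 (y), z 112-136; 20 thick bead on top to z 144
- hook_green: green hook, fixed on the dryer's rail: flat arm 24 mm wide, 6 thick, reaching 63 mm along own -x (outward). Origin: root of arm at rail front, mid-width, level with arm's top. V seat for the crossbar at x=-45, its bottom at z=0; both V walls rise 12 at 45 deg (the outer one is the lip, to x=-60). A hung carrier's origin is at (-45,0,-97). Hooks 115 apart
- dryer: warm-air drying rack, fixed: an aluminium hook rail 500 mm long, 22 deep (x 0 to 22), its top 155 mm above the table, on two end posts; behind it a low grey blower box 110 x 500 x 70 mm (x 20 to 130). Origin at the table under the middle of the rail's front face; its front faces its own -x, where the hooks stand out
- switch: white safety switch box of the dryer, fixed, 100 x 120 x 55 mm (x from -40 to +60 mm, y +-60 mm); origin on the table, +x away from the robot side; carries the button and the lever (between two grey cheeks up to 85 mm high, at y = -11 to -49 mm)
- test_button (a joint): travel of the round blue test button, m: 0 out, 0.008 fully pressed (straight down). About 1 N at first, 4.5 N at the bottom, plus up to 2 N of the lever; it springs back. By 0.005 m it has tripped the lever
- button_top (a point): centre of the button's top face (32 mm across), about 80 mm above the table when out
- trip_lever (a joint): angle of the trip lever, rad: 0 = up (leaning 0.22 rad back towards the box's +x, where gravity keeps it); when tripped it falls over towards the box's -x to 1.77 (about level) and stays there till lifted. It is balanced upright at 0.22; brought below 0.2 it leans back to 0. Hardly any friction.
- lever_grip (a point): centre of the orange handle at the lever's end: a roller 22 mm across and 26 mm long along the box's y axis (pinch its flat ends), 80 mm from the pivot; it moves with the lever; when level it is 75 mm above the table and 20 mm in front of the box
- lever_pivot (a point): the lever's hinge point, fixed to the box; the hinge axis is the box's y axis
- tape: yellow tape roll, 64 mm across, 20 mm high; loose, to be left alone; origin at the centre of its underside
- jar_a: small paint jar, 38 mm across, 45 mm high; loose, to be left alone; origin at the centre of its underside
- jar_b: small paint jar, 38 mm across, 45 mm high; loose, to be left alone; origin at the centre of its underside
- glue: glue bottle, 44 mm across, 110 mm high; loose, to be left alone; origin at the centre of its underside
- meter: cream hand-held meter, 130 x 62 x 27 mm; loose, to be left alone; origin at the centre of its underside

How it is judged (in metres and radians):
On the way, in this order (a step that is already met when the one before it is completed fails the run):
1. the test button is pressed (past 5 mm) while no carrier is hung yet (value of joint test_button above 0.005 m and height (world z) of each of red, blue, yellow, green below 0.04 m).
2. the lever has dropped (past 1.4 rad) (value of joint trip_lever above 1.4 rad), for 0.05 s.
3. the lever is back up (below 0.12 rad) while no carrier is hung yet (value of joint trip_lever below 0.12 rad and height (world z) of each of red, blue, yellow, green below 0.04 m), for 0.2 s.
At the end, for the whole second after the job is handed in: Every carrier present hangs at rest on the hook of its colour: its origin 23 to 67 mm out from the hook's root, within 26 mm sideways and 8 mm of hanging height (97 mm below the arm's top), coloured face outward within 0.35 rad, upright within 0.2 rad; lever up (below 0.12 rad), button out (x of red in the frame of hook_red between -0.067 and -0.023 m and y of red in the frame of hook_red between -0.026 and 0.026 m and z of red in the frame of hook_red between -0.105 and -0.089 m and x of hook_red in the frame of red above 0.025 m and angle between the x axis of red and the x axis of hook_red, either way round below 0.35 rad and angle between each of red, blue, yellow, green's own z axis and vertical below 0.2 rad and linear speed of each of red, blue, yellow, green below 0.05 m/s and x of blue in the frame of hook_blue between -0.067 and -0.023 m and y of blue in the frame of hook_blue between -0.026 and 0.026 m and z of blue in the frame of hook_blue between -0.105 and -0.089 m and x of hook_blue in the frame of blue above 0.025 m and angle between the x axis of blue and the x axis of hook_blue, either way round below 0.35 rad and x of yellow in the frame of hook_yellow between -0.067 and -0.023 m and y of yellow in the frame of hook_yellow between -0.026 and 0.026 m and z of yellow in the frame of hook_yellow between -0.105 and -0.089 m and x of hook_yellow in the frame of yellow above 0.025 m and angle between the x axis of yellow and the x axis of hook_yellow, either way round below 0.35 rad and x of green in the frame of hook_green between -0.067 and -0.023 m and y of green in the frame of hook_green between -0.026 and 0.026 m and z of green in the frame of hook_green between -0.105 and -0.089 m and x of hook_green in the frame of green above 0.025 m and angle between the x axis of green and the x axis of hook_green, either way round below 0.35 rad and value of joint trip_lever below 0.12 rad and value of joint test_button below 0.003 m); the robot touches nothing.
It fails at once if a bystander (tape) is pushed more than 40 mm from its place (distance of tape from where it was at the start of the episode above 0.04 m).
It fails at once if a bystander (jar_a) is pushed more than 40 mm from its place (distance of jar_a from where it was at the start of the episode above 0.04 m).
It fails at once if a bystander (jar_b) is pushed more than 40 mm from its place (distance of jar_b from where it was at the start of the episode above 0.04 m).
It fails at once if a bystander (glue) is pushed more than 40 mm from its place (distance of glue from where it was at the start of the episode above 0.04 m).
It fails at once if a bystander (meter) is pushed more than 40 mm from its place (distance of meter from where it was at the start of the episode above 0.04 m).
Of red, blue, yellow, green only 3 to 4 are there at a start; the rules pass over those that are not, and their reading is None.
At some moment in a run one of red, blue, yellow, green may be knocked a few centimetres aside while the robot is not near it.
Once in a run the grip may slacken for a moment while it holds something.
It also fails if it takes over 210 s, if anything falls off the work surface, if the arm or the gripper's body presses on something with over 40 N, if the wrist force passes 120 N, or if a joint passes its speed limit or range.

## Robot

A 6-joint arm with a two-finger parallel gripper is mounted at the origin on the work surface. World frame = base frame: x ahead of the robot, y to its left, z up, the work surface at z = 0. Lengths are in m, angles in degrees, forces in N, time in s.
With the tool pointing down it reaches from about 0.375 to 0.9 m from the base axis. Payload 3.1 kg.
Tool frame: the origin (TCP) lies where the fingers leave the gripper's body, on its centre line; the fingertips stand bot.tips_ahead ahead of it and the grasp point (between the pads) lies 51 mm ahead of it (bot.tips_ahead is the distance from the TCP to the fingertips, in m); z points along the fingers, x is the direction in which the jaws open and shut, and the axes are right-handed (so a half turn about z gives the same grasp; the last joint's range is limited). The gripper opens to 87 mm and grips with 3 to 60 N. Pads are 19 mm wide; open, the fingers measure 117 mm over their backs; the gripper's body (75 mm by 190 mm) begins 51 mm behind the grasp point.
Start: joints at [-80.3, 30.224, 82.088, -0, 67.689, -10.227], TCP at [0.213, -0.588, 0.292] pointing down, gripper open.
Joint ranges: [-176.69, 176.69], [-43.24, 126.21], [12.49, 139.97], [-82, 262], [0, 151.66], [-163.58, 163.58]. Speed limits (degrees/s): [159.86, 159.86, 180, 180, 180, 180].

## Interface

Orientations are given as a 3x3 rotation matrix whose columns are the frame's x, y, z axes.
In Python, from rig import bot, vision, nets gives the robot as it stands.
- The arm moves only by the tool play_rows, never from a script. Its argument "series" is a list of rows, each an object of numbers: "tx", "ty", "tz": the shift along the world's x, y, z as a fraction of full scale; "turn": the turn about the world's z as a fraction of full scale. A call has 1 to 10 rows; each row shifts and turns the commanded pose from where the row before left it; what a row does not reach is not made up. Full scale, the value 1, is 0.8 m for a shift and 60 degrees for a turn. A row lasts 1/10 s, in which the tool goes at most 50 mm and 8.59 degrees, less where a joint would pass 70% of its speed; a pose out of reach is approached as far as the arm can. A call with a number of a shift or a turn outside -1 to 1 is refused whole. A call with a gripper value outside its range is refused whole. "gripper" is the opening, from 0 (shut) to 1 (fully open), set as the call begins (left out, the last holds). The fingers move at their own pace and stop on an object; the grip force is fixed at half the most. Time passes only in rows, so rows that do not move let the fingers close. It gives the time, the measured TCP pose, the force and the opening at its end, in the units of the state.
- bot.read_state(): the state, without advancing time (a new reading comes with each control period).
- vision.capture(name): name is "scene" or "top"; returns a dict with "pixels" (384x512x3 uint8, blue, green, red), "fx", "fy", "cx", "cy" (pixels), "extrinsics" (4x4, takes a point from camera to world coordinates). Camera axes: x right, y down, z forward; pixel columns grow to the right and rows downward; lengths in m; the calibration is good to about 2 mm. A picture is of the moment at which its call begins. There is no depth.
- bot.hand_in(): hands the job in, once; it reports no verdict.
Trained networks look in a picture, given as the dict that the camera call returned (one of the last four; its "shot" number tells which), for a name from the list of things; names that differ only in an ending like _2 or _b are one class to them, and where a whole thing is asked for, a point or a joint stands for the part that bears it (a point fixed in the world has none). Each returns a list of dicts, best first, with "confidence" (0 to 1); they miss things now and then, are a little off and sometimes report something else, mostly with a low value. They report only what shows in the picture. A call takes as long as a camera call.
- nets.look_for(picture, query): "at" ([column, row] as shares, 0 to 1, of the picture: columns of its width, rows of its height, amid what is visible of it).
- nets.masks_of(picture, query): "region" (384x512 bool, what is visible of it) and "at" ([column, row] as shares, 0 to 1, of the picture: columns of its width, rows of its height, amid what is visible of it).
The state is a dict: "time_s": time; "joint_positions": joint angles; "qvel": joint speeds; "tau": joint torques, N m; "position": TCP position; "tcp_rot": TCP orientation; "force": force on the tool from outside, world axes, zero at the start; "moment": the same for the moment, N m; "opening": opening from 0.0 (shut) to 1.0 (fully open).
Only numpy, scipy, OpenCV 4.12 (cv2) and the standard library are available. Lean on these libraries where they do the work, as an engineer would, in place of code of your own. Each camera call takes 0.05 s, during which the arm holds its last target.

## Working session

There is one attempt and no reset: what is moved stays moved. The work goes in short steps, Python scripts to look and compute and a tool call to move; the robot and the scene stay as the last step left them, time stands still between calls to the robot, and variables do not carry over. Pictures are saved under pics/ and viewed, and the job is handed in when it is done.

Besides the shell and the picture viewer there is one more tool, called after "Emit:" in YAML: its name, and indented under it one key for each argument. play_rows: Moves the arm, as the interface text tells. Shift numbers are shares of 0.8 m and turn numbers shares of 60 degrees, none past 1 either way. Its arguments: {"type":"object","properties":{"series":{"type":"array"},"gripper":{"type":"number"}},"required":["series"]}

```bash
ls; mkdir -p pics; python3 - <<'E'
from rig import bot, vision, nets
import cv2
print(bot.read_state(), bot.tips_ahead)
for n in ("scene","top"):
    p=vision.capture(n); cv2.imwrite(f"pics/{n}0.png",p["pixels"]); print(n,p["fx"],p["fy"],p["cx"],p["cy"],p["extrinsics"],p["shot"])
E
```

```text
pics
{'time_s': 0.0, 'joint_positions': array([-8.02997590e+01,  3.02787498e+01,  8.21561990e+01,  6.14044086e-05,
        6.76875608e+01, -1.02265791e+01]), 'qvel': array([-0.05450526, -0.06483952, -0.05331857, -0.02045488, -0.04606328,
        0.11484955]), 'tau': array([ 5.14502881e-04, -4.40036595e+01, -1.76591635e+01,  6.33126847e-02,
        5.82389056e-02, -1.59529527e-04]), 'position': array([ 0.21294896, -0.58699075,  0.29127482]), 'tcp_rot': array([[ 3.40818899e-01, -9.40128900e-01, -3.59294524e-04],
       [-9.40126614e-01, -3.40818876e-01,  2.10779062e-03],
       [-2.10404923e-03, -3.80592535e-04, -9.99997714e-01]]), 'force': array([-0.05390022, -1.03451674,  0.3017674 ]), 'moment': array([ 0.04143218,  0.08393178, -0.02958297]), 'opening': 1.0022311988008794} 0.0697
scene 385.6961788968839 385.6961788968839 258.68224855071514 194.70878509034202 [[-0.42985799  0.5497215  -0.71626     1.37175365]
 [ 0.90287591  0.25635044 -0.34510803  0.3704153 ]
 [-0.00609974 -0.79504134 -0.60652458  0.83237136]
 [ 0.          0.          0.          1.        ]] 1
top 429.3747690932181 429.3747690932181 253.9656852840885 188.47628874975024 [[-0.00778979 -0.98867638  0.14986103  0.37284698]
 [-0.99975598  0.00460219 -0.02160544 -0.01791911]
 [ 0.0206711  -0.14999276 -0.98847098  1.26336662]
 [ 0.          0.          0.          1.        ]] 2
```

View pics/scene0.png

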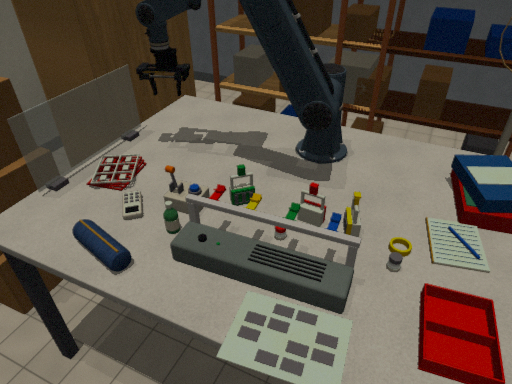

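View pics/top0.png

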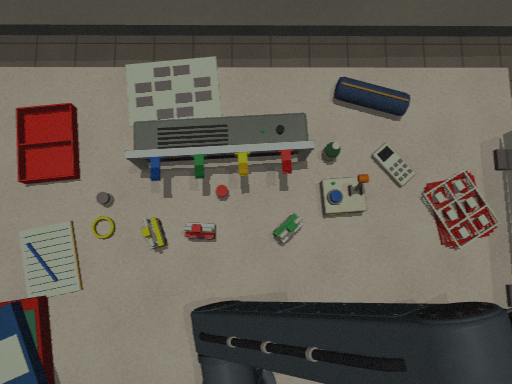

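The top view shows the dryer (hooks blue 155, green 199, yellow 243, red 286 at row ~165), yellow carrier (153,233), red (200,231), green (288,229), and the switch at (345,195). No blue carrier is visible. Zooming in.

```bash
python3 - <<'E'
from rig import bot, vision, nets
import cv2
a=cv2.imread("pics/top0.png"); b=cv2.imread("pics/scene0.png")
cv2.imwrite("pics/topz.png",cv2.resize(a[130:260,120:320],None,fx=4,fy=4,interpolation=cv2.INTER_CUBIC))
cv2.imwrite("pics/topsw.png",cv2.resize(a[130:230,310:420],None,fx=5,fy=5,interpolation=cv2.INTER_CUBIC))
cv2.imwrite("pics/scz.png",cv2.resize(b[150:280,150:370],None,fx=3.6,fy=3.6,interpolation=cv2.INTER_CUBIC))
ps={"scene":vision.capture("scene"),"top":vision.capture("top")}
for n,p in ps.items():
  for q in ["red","blue","yellow","green","hook_red","hook_blue","hook_yellow","hook_green","switch","test_button","button_top","lever_grip","lever_pivot","glue","meter","jar_a","tape","dryer"]:
    r=nets.look_for(p,q); print(n,q,[(round(d["confidence"],2),round(d["at"][0]*512,1),round(d["at"][1]*384,1)) for d in r[:3]])
E
```

```text
scene red [(0.58, 311.4, 210.5), (0.26, 291.5, 212.5)]
scene blue []
scene yellow [(0.85, 351.2, 219.9), (0.53, 333.1, 222.5), (0.44, 393.8, 259.9)]
scene green [(0.65, 242.7, 189.5)]
scene hook_red [(0.53, 219.4, 192.9)]
scene hook_blue [(0.65, 334.8, 221.5)]
scene hook_yellow [(0.72, 251.6, 198.8)]
scene hook_green [(0.54, 292.2, 213.7), (0.15, 253.5, 200.4)]
scene switch [(0.67, 170.5, 218.3), (0.56, 178.3, 192.9), (0.23, 132.0, 205.2)]
scene test_button [(0.61, 193.8, 189.2)]
scene button_top [(0.59, 278.1, 235.0), (0.38, 196.6, 187.9)]
scene lever_grip [(0.46, 171.0, 172.5)]
scene lever_pivot [(0.87, 179.6, 191.9)]
scene glue [(0.86, 171.8, 218.3)]
scene meter [(0.77, 132.9, 205.5), (0.29, 194.3, 191.0)]
scene jar_a [(0.71, 393.6, 260.7), (0.6, 279.3, 232.2), (0.2, 195.8, 189.5)]
scene tape [(0.62, 402.8, 242.1)]
scene dryer [(0.72, 266.8, 261.0), (0.53, 393.5, 263.6), (0.24, 219.8, 191.4)]
top red [(0.42, 341.9, 193.3)]
top blue []
top yellow [(0.68, 154.2, 232.7), (0.54, 328.8, 149.1)]
top green [(0.84, 285.2, 228.8)]
top hook_red [(0.5, 287.6, 160.5)]
top hook_blue [(0.81, 151.2, 166.9), (0.2, 341.5, 195.9), (0.17, 221.2, 136.0)]
top hook_yellow [(0.78, 244.6, 164.8), (0.64, 330.3, 152.6)]
top hook_green [(0.54, 196.4, 162.0)]
top switch [(0.73, 340.7, 195.7)]
top test_button [(0.68, 334.6, 194.6), (0.44, 220.7, 137.7)]
top button_top []
top lever_grip [(0.56, 285.6, 160.3), (0.2, 202.5, 232.3), (0.17, 94.3, 223.0)]
top lever_pivot [(0.89, 340.9, 193.8), (0.7, 100.9, 196.5), (0.23, 333.4, 195.5)]
top glue [(0.59, 328.2, 151.2)]
top meter [(0.97, 392.6, 162.9)]
top jar_a [(0.63, 102.4, 196.0), (0.51, 217.5, 191.5), (0.37, 285.7, 158.9)]
top tape [(0.57, 107.5, 233.3)]
top dryer [(0.82, 219.5, 136.3), (0.35, 154.8, 234.5)]
```

View pics/topz.png

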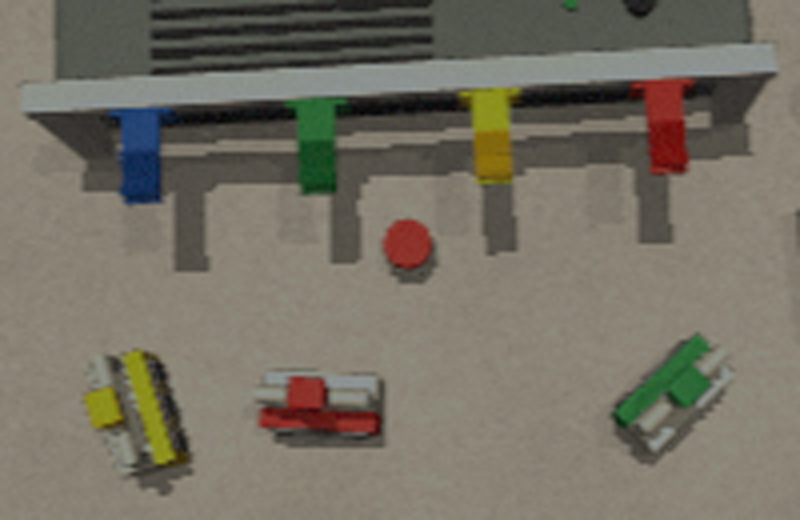

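View pics/topsw.png

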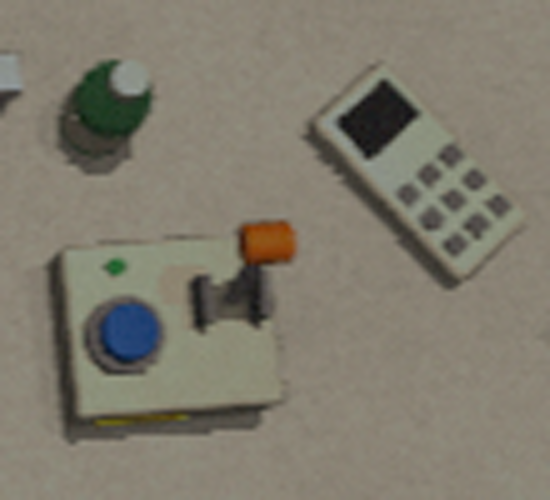

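View pics/scz.png

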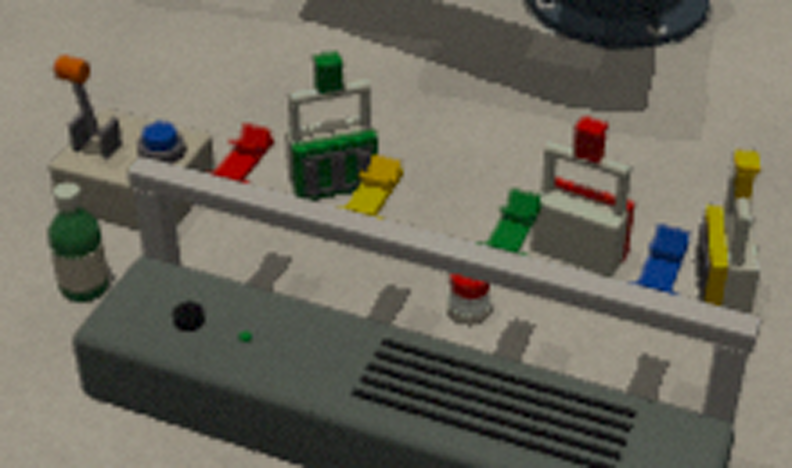

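```bash
cat > h.py <<'E'
import numpy as np, cv2
from scipy.optimize import minimize, least_squares
from rig import bot, vision, nets
def proj(p,P):
    P=np.atleast_2d(P); E=np.linalg.inv(p["extrinsics"]); c=P@E[:3,:3].T+E[:3,3]
    return np.c_[p["fx"]*c[:,0]/c[:,2]+p["cx"],p["fy"]*c[:,1]/c[:,2]+p["cy"]]
def ray(p,uv,z):
    E=p["extrinsics"]; d=E[:3,:3]@np.array([(uv[0]-p["cx"])/p["fx"],(uv[1]-p["cy"])/p["fy"],1]); o=E[:3,3]
    return o+d*(z-o[2])/d[2]
def box(x0,x1,y0,y1,z0,z1): return np.array([[x,y,z] for x in(x0,x1) for y in(y0,y1) for z in(z0,z1)])/1000.
def xf(P,x,y,yaw,z=0):
    c,s=np.cos(yaw),np.sin(yaw); return P@np.array([[c,-s,0],[s,c,0],[0,0,1]]).T+[x,y,z]
HUE={"red":[(0,8),(172,180)],"yellow":[(22,34)],"green":[(50,80)],"blue":[(100,125)]}
def cmask(p,c):
    h=cv2.cvtColor(p["pixels"],cv2.COLOR_BGR2HSV); m=np.zeros(h.shape[:2],bool)
    for a,b in HUE[c]: m|=(h[...,0]>=a)&(h[...,0]<=b)
    return m&(h[...,1]>120)&(h[...,2]>50)
S=4
def draw(p,hulls,roi):
    x0,y0,x1,y1=roi; im=np.zeros(((y1-y0)*S,(x1-x0)*S),np.uint8)
    for h in hulls:
        q=(proj(p,h)-[x0-.5,y0-.5])*S-.5
        cv2.fillConvexPoly(im,cv2.convexHull(np.round(q*16).astype(np.int32)),255,shift=4)
    return cv2.resize(im,(x1-x0,y1-y0),interpolation=cv2.INTER_AREA)/255.
def edge(p,m): pass
PARTS=[box(-6,6,-12,12,112,136),box(-10,10,-12,12,136,144),box(-24,-20,-40,40,0,60)]
def fit(views,c,x,y,yaw,z=0,parts=PARTS):
    obs=[]
    for p in views:
        ctr=proj(p,[x,y,z+.07])[0]; r=45
        roi=[int(max(0,ctr[0]-r)),int(max(0,ctr[1]-r)),int(min(512,ctr[0]+r)),int(min(384,ctr[1]+r))]
        # keep only blobs near the guess
        m=cmask(p,c).astype(np.uint8); g=np.zeros_like(m); s=draw(p,[xf(h,x,y,yaw,z) for h in parts],roi)>0
        g[roi[1]:roi[3],roi[0]:roi[2]]=s; g=cv2.dilate(g,np.ones((7,7)))
        n,l=cv2.connectedComponents(m); keep=np.isin(l,[k for k in np.unique(l[(g>0)&(m>0)]) if k])
        obs.append((p,roi,cv2.GaussianBlur(keep[roi[1]:roi[3],roi[0]:roi[2]].astype(float),(0,0),1.2)))
    def cost(v):
        return sum(((cv2.GaussianBlur(draw(p,[xf(h,v[0]/100,v[1]/100,v[2]/10,z) for h in parts],roi),(0,0),1.2)-o)**2).sum() for p,roi,o in obs)
    v0=np.array([x*100,y*100,yaw*10]); best=None
    for d in (0,2.,-2.):
        r=minimize(cost,v0+[0,0,d],method="Nelder-Mead",options=dict(initial_simplex=np.array([v0+[0,0,d],v0+[1.5,0,d],v0+[0,1.5,d],v0+[0,0,d+3]])))
        if best is None or r.fun<best.fun: best=r
    return best.x[0]/100,best.x[1]/100,best.x[2]/10,best.fun
E
python3 - <<'E'
from h import *
t=vision.capture("top"); s=vision.capture("scene")
f=lambda u,v:(120+u/4-.4,130+v/4-.4)
for n,uv,z in [("railFL",f(22,110),.155),("railFR",f(778,70),.155),("railBL",f(22,85),.155),("railBR",f(775,45),.155)]:
    print(n,ray(t,uv,z).round(4))
for c,uv,yaw in [("yellow",f(103,407),1.57),("red",f(305,392),0),("green",f(688,387),-2.4)]:
    w=ray(t,uv,.14); print(c,w.round(3),"top",np.round(fit([t],c,w[0],w[1],yaw),4),"scene",np.round(fit([s],c,w[0],w[1],yaw),4),"both",np.round(fit([t,s],c,w[0],w[1],yaw),4))
g=lambda u,v:(310+u/5-.4,130+v/5-.4)
print("btn",ray(t,g(130,332),.08),"grip",ray(t,g(268,242),.151))
for uv in [(65,248),(228,238),(282,402),(78,412)]: print("box",ray(t,g(*uv),.055).round(4))
def tri(a,b):
    q=least_squares(lambda P:np.r_[proj(t,P)[0]-a,proj(s,P)[0]-b],[.5,0,.1]); return q.x.round(4),np.abs(q.fun).max().round(2)
k=lambda u,v:(150+u/3.6-.4,150+v/3.6-.4)
print("btn",tri(g(130,332),k(160,133)),"grip",tri(g(268,242),k(72,69)))
# hooks outer end (lip top) mid
for n,a,b in [("blue",f(141,145),k(671,238)),("green",f(317,135),k(522,200)),("yellow",f(492,128),k(384,165)),("red",f(666,120),k(254,133))]:
    print(n,"lipjunction",tri(a,b))
E
```

```text
railFL [0.6257 0.2954 0.155 ]
railFR [ 0.6514 -0.2029  0.155 ]
railBL [0.6425 0.2961 0.155 ]
railBR [ 0.6685 -0.2014  0.155 ]
yellow [0.432 0.24  0.14 ] top [ 0.429   0.2501  1.883  60.768 ] scene [ 0.4232  0.2463  1.9329 59.8167] both [  0.4272   0.2486   1.9121 127.1339]
red [0.441 0.11  0.14 ] top [ 4.47200e-01  1.08600e-01 -5.70000e-03  6.57008e+01] scene [ 0.4419  0.1086 -1.3199 42.9399] both [ 4.344000e-01  1.057000e-01 -1.316500e+00  1.525613e+02]
green [ 0.442 -0.14   0.14 ] top [ 0.4388 -0.144  -2.3776 53.945 ] scene [ 0.4353 -0.1458 -1.0877 53.1085] both [ 4.457000e-01 -1.360000e-01 -1.082500e+00  1.442561e+02]
btn [ 0.52994997 -0.2715766   0.08      ] grip [ 0.56817006 -0.33140781  0.151     ]
box [ 0.582  -0.2413  0.055 ]
box [ 0.5875 -0.3355  0.055 ]
box [ 0.4927 -0.3622  0.055 ]
box [ 0.4877 -0.2457  0.055 ]
btn (array([ 0.5305, -0.2725,  0.0774]), np.float64(0.19)) grip (array([ 0.5678, -0.3308,  0.1542]), np.float64(0.16))
blue lipjunction (array([0.5963, 0.2159, 0.1773]), np.float64(1.48))
green lipjunction (array([0.6021, 0.1028, 0.1786]), np.float64(1.37))
yellow lipjunction (array([ 0.6063, -0.01  ,  0.1783]), np.float64(1.32))
red lipjunction (array([ 0.6114, -0.1229,  0.1778]), np.float64(1.2))
```

```bash
python3 - <<'E'
from h import *
t=vision.capture("top"); s=vision.capture("scene")
def crop(p,x0,y0,x1,y1,k): return cv2.resize(p["pixels"][y0:y1,x0:x1],None,fx=k,fy=k,interpolation=cv2.INTER_NEAREST)
a=crop(s,205,170,300,225,8); cv2.imwrite("pics/hk_s.png",a)
b=crop(t,140,145,300,185,5); cv2.imwrite("pics/hk_t.png",b)
# overlay of carriers, top fits
im=cv2.resize(t["pixels"],None,fx=6,fy=6,interpolation=cv2.INTER_CUBIC)
for c,v in [("yellow",(.429,.2501,1.883)),("red",(.4472,.1086,-.0057)),("green",(.4388,-.144,-2.3776))]:
    for h in PARTS:
        q=((proj(t,xf(h,*v))+.5)*6).astype(np.int32); cv2.polylines(im,[cv2.convexHull(q)],True,(255,0,255),1)
cv2.imwrite("pics/ov_t.png",im[195*6:255*6,130*6:250*6]); cv2.imwrite("pics/ov_t2.png",im[195*6:255*6,250*6:330*6])
E
```

```text
(no output)
```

View pics/hk_s.png

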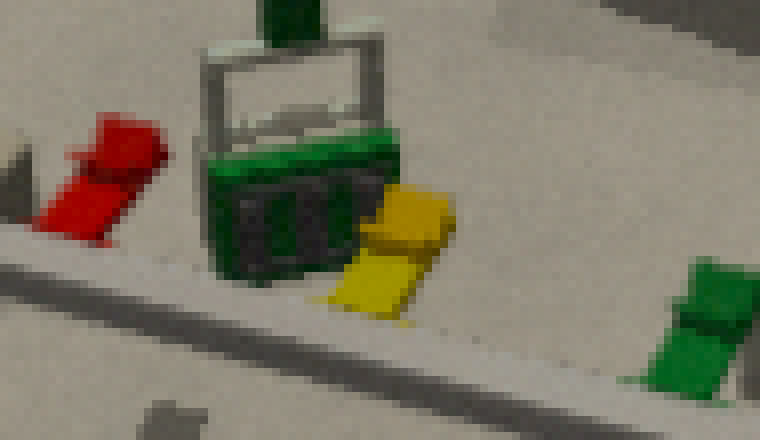

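View pics/hk_t.png

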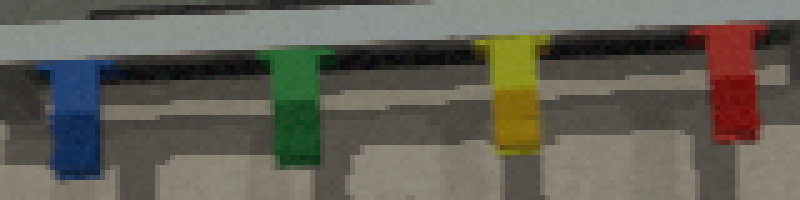

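View pics/ov_t.png

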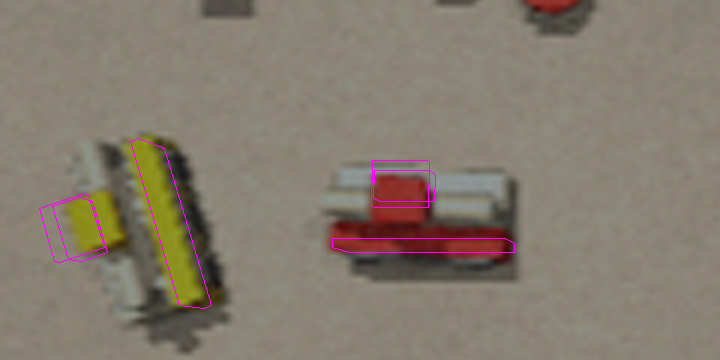

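View pics/ov_t2.png

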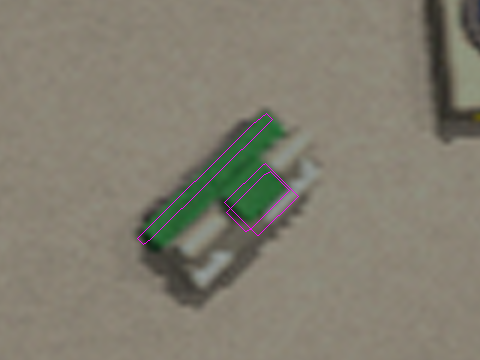

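```bash
python3 - <<'E'
from h import *
t=vision.capture("top"); s=vision.capture("scene")
def tri(a,b):
    q=least_squares(lambda P:np.r_[proj(t,P)[0]-a,proj(s,P)[0]-b],[.5,0,.1]); return q.x.round(4),np.abs(q.fun).max().round(2)
S_=lambda u,v:(205+u/8-.5,170+v/8-.5); T=lambda u,v:(140+u/5-.5,145+v/5-.5)
print("yel tip",tri(T(519,150),S_(425,196)))
print("red tip",tri(T(737,138),S_(137,120)))
print("grn tip",tri(T(299,162),S_(732,268)))
# predicted hook geometry overlay at several z
dx,dy,yaw=.6386,.0463,.0515
for hz in (.14,.15,.16):
    P=np.array([[0,0,hz],[-.030,0,hz+.012],[-.06,0,hz+.012],[-.063,0,hz]])
    for n,o in (("yel",-.0575),("red",-.1725)):
        print(hz,n,proj(t,xf(P+[0,o,0],dx,dy,yaw)).round(1).tolist(),proj(s,xf(P+[0,o,0],dx,dy,yaw)).round(1).tolist())
print("obs yel top tip",T(519,150),"junction",T(516,90),"scene tip",S_(425,196),"junction",S_(410,230))
print("obs red top tip",T(737,138),"junction",T(731,76),"scene tip",S_(137,120))
E
```

```text
yel tip (array([ 0.5772, -0.015 ,  0.1612]), np.float64(0.24))
red tip (array([ 0.583 , -0.1295,  0.1636]), np.float64(0.55))
grn tip (array([0.5709, 0.0997, 0.1623]), np.float64(0.04))
0.14 yel [[242.0, 152.2], [242.6, 162.2], [243.2, 173.4], [243.3, 175.3]] [[249.2, 213.1], [253.4, 203.5], [257.5, 197.5], [257.9, 200.2]]
0.14 red [[284.7, 150.0], [285.9, 159.9], [286.7, 171.0], [286.4, 173.0]] [[212.6, 203.4], [217.1, 194.2], [221.8, 188.6], [222.5, 191.3]]
0.15 yel [[242.0, 151.3], [242.6, 161.4], [243.2, 172.7], [243.3, 174.6]] [[249.1, 210.3], [253.3, 200.7], [257.4, 194.7], [257.9, 197.4]]
0.15 red [[285.1, 149.1], [286.3, 159.1], [287.1, 170.3], [286.7, 172.3]] [[212.3, 200.7], [216.9, 191.5], [221.6, 185.9], [222.3, 188.6]]
0.16 yel [[241.9, 150.5], [242.5, 160.6], [243.2, 172.0], [243.3, 173.9]] [[249.1, 207.5], [253.3, 197.9], [257.4, 191.9], [257.9, 194.7]]
0.16 red [[285.4, 148.1], [286.7, 158.2], [287.5, 169.5], [287.1, 171.6]] [[212.0, 197.9], [216.6, 188.7], [221.3, 183.1], [222.1, 185.9]]
obs yel top tip (243.3, 174.5) junction (242.7, 162.5) scene tip (257.625, 194.0) junction (255.75, 198.25)
obs red top tip (286.9, 172.1) junction (285.7, 159.7) scene tip (221.625, 184.5)
```

Emit:
play_rows:
  series:
    - {"tx": 0.04,"ty": 0.04,"turn": 0.117}
    - {"tx": 0.04,"ty": 0.04,"turn": 0.117}
    - {"tx": 0.04,"ty": 0.04,"turn": 0.117}
    - {"tx": 0.04,"ty": 0.04,"turn": 0.117}
    - {"tx": 0.04,"ty": 0.04,"turn": 0.117}
    - {"tx": 0.04,"ty": 0.04,"turn": 0.117}
    - {"tx": 0.04,"ty": 0.04,"turn": 0.117}
    - {"tx": 0.04,"ty": 0.04,"turn": 0.117}
    - {"tx": 0.04,"ty": 0.04,"turn": 0.117}
    - {"tx": 0.04,"ty": 0.04,"turn": 0.117}
  gripper: 0

```text
invalid input
```

```bash
cat >> h.py <<'E'
def fit2(t,c,x,y,yaw):
    best=None
    for inner in (-16,-13,-10):
        r=fit([t],c,x,y,yaw,parts=PARTS[:2]+[box(-24,inner,-40,40,0,60)])
        if best is None or r[3]<best[0][3]: best=(r,inner)
    return best
def st():
    r=bot.read_state(); print("t",round(r["time_s"],2),"pos",r["position"].round(4),"phi",np.degrees(np.arctan2(r["tcp_rot"][1,0],r["tcp_rot"][0,0])).round(1),"F",r["force"].round(1),"open",round(r["opening"],3),"j6",r["joint_positions"][5].round(1))
E
python3 - <<'E'
from h import *
st()
t=vision.capture("top"); cv2.imwrite("pics/t1.png",t["pixels"]); s=vision.capture("scene"); cv2.imwrite("pics/s1.png",cv2.resize(s["pixels"][60:260,100:360],None,fx=3,fy=3))
for c,v in [("yellow",(.429,.2501,1.883)),("red",(.4472,.1086,-.0057)),("green",(.4388,-.144,-2.3776))]:
    r=fit2(t,c,*v); print(c,np.round(r[0],4),r[1])
E
```

```text
t 2.3 pos [ 0.213  -0.5876  0.2922] phi -70.1 F [-0.8  0.   0.7] open 1.001 j6 -10.2
yellow [ 0.4301  0.2461  1.9119 45.5555] -13
red [ 0.4437  0.1089 -0.0778 12.4886] -10
green [ 0.4413 -0.1428 -2.4292 15.8137] -10
```

View pics/t1.png

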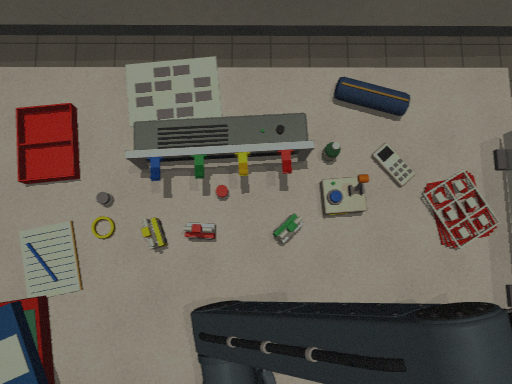

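View pics/s1.png

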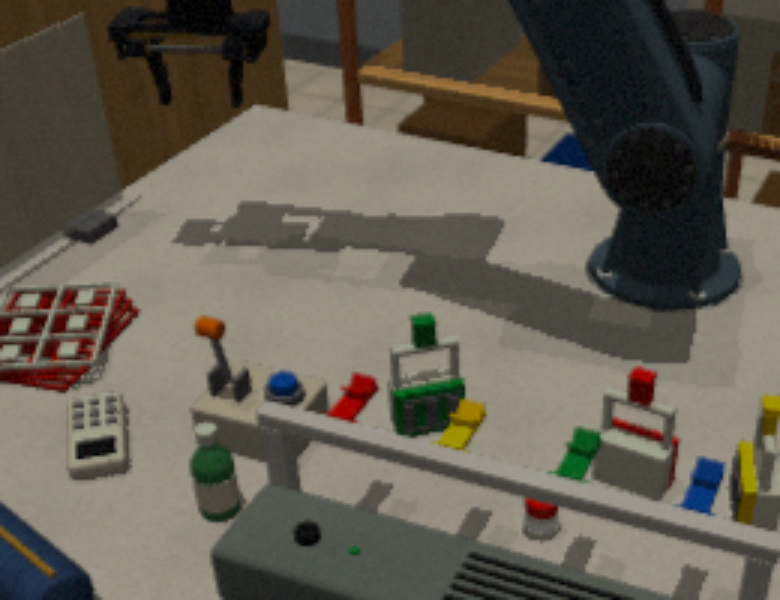

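The move was refused and nothing has moved; the pictures show the same layout as before. The gripper body is long along the jaw axis. I'll retry with all four keys in each row.

Emit:
play_rows:
  series:
    - {"tx": 0.04,"ty": 0.04,"tz": 0,"turn": 0.117}
    - {"tx": 0.04,"ty": 0.04,"tz": 0,"turn": 0.117}
    - {"tx": 0.04,"ty": 0.04,"tz": 0,"turn": 0.117}
    - {"tx": 0.04,"ty": 0.04,"tz": 0,"turn": 0.117}
    - {"tx": 0.04,"ty": 0.04,"tz": 0,"turn": 0.117}
    - {"tx": 0.04,"ty": 0.04,"tz": 0,"turn": 0.117}
    - {"tx": 0.04,"ty": 0.04,"tz": 0,"turn": 0.117}
    - {"tx": 0.04,"ty": 0.04,"tz": 0,"turn": 0.117}
    - {"tx": 0.04,"ty": 0.04,"tz": 0,"turn": 0.117}
    - {"tx": 0.04,"ty": 0.04,"tz": 0,"turn": 0.117}
  gripper: 0

```text
time_s: 3.4
position: [0.5342, -0.2661, 0.2924]
tcp_rot: [[1.0, 0.007, 0.0], [0.007, -1.0, -0.0], [0.0, 0.0, -1.0]]
force: [0.7, -0.4, 0.9]
opening: 0.173
```

Emit:
play_rows:
  series:
    - {"tx": -0.002,"ty": 0,"tz": -0.034,"turn": 0}
    - {"tx": -0.002,"ty": 0,"tz": -0.034,"turn": 0}
    - {"tx": 0,"ty": 0,"tz": -0.034,"turn": 0}
    - {"tx": 0,"ty": 0,"tz": -0.034,"turn": 0}
    - {"tx": 0,"ty": 0,"tz": -0.034,"turn": 0}
    - {"tx": 0,"ty": 0,"tz": 0,"turn": 0}
    - {"tx": 0,"ty": 0,"tz": 0,"turn": 0}
  gripper: 0

```text
time_s: 4.1
position: [0.5299, -0.2676, 0.1563]
tcp_rot: [[1.0, 0.002, -0.001], [0.002, -1.0, 0.0], [-0.001, -0.0, -1.0]]
force: [1.1, -0.5, 0.0]
opening: 0.003
```

```bash
python3 - <<'E'
from h import *
st()
s=vision.capture("scene"); cv2.imwrite("pics/s2.png",cv2.resize(s["pixels"][130:240,130:290],None,fx=5,fy=5))
E
```

```text
t 4.1 pos [ 0.5299 -0.2676  0.1563] phi 0.1 F [ 1.1 -0.5  0. ] open 0.003 j6 -37.7
```

View pics/s2.png

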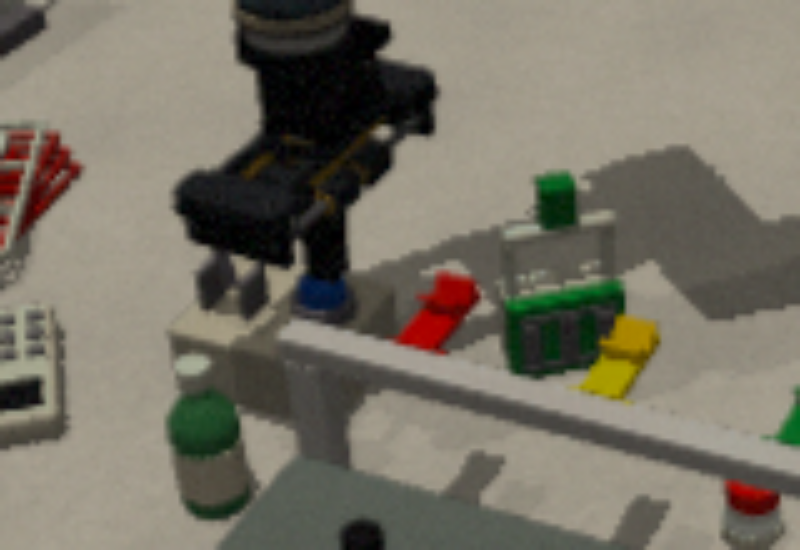

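Emit:
play_rows:
  series:
    - {"tx": 0,"ty": 0,"tz": -0.006,"turn": 0}
    - {"tx": 0,"ty": 0,"tz": -0.006,"turn": 0}
    - {"tx": 0,"ty": 0,"tz": -0.004,"turn": 0}
    - {"tx": 0,"ty": 0,"tz": -0.002,"turn": 0}
    - {"tx": 0,"ty": 0,"tz": 0,"turn": 0}
    - {"tx": 0,"ty": 0,"tz": 0,"turn": 0}
  gripper: 0

```text
time_s: 4.75
position: [0.5308, -0.2682, 0.1425]
tcp_rot: [[1.0, 0.002, 0.002], [0.002, -1.0, -0.002], [0.002, 0.002, -1.0]]
force: [2.1, -1.2, 4.4]
opening: 0.005
```

```bash
python3 - <<'E'
from h import *
st()
s=vision.capture("scene"); cv2.imwrite("pics/s3.png",cv2.resize(s["pixels"][130:240,130:290],None,fx=5,fy=5))
E
```

```text
t 4.75 pos [ 0.5308 -0.2682  0.1425] phi 0.1 F [ 2.1 -1.2  4.4] open 0.005 j6 -37.7
```

View pics/s3.png

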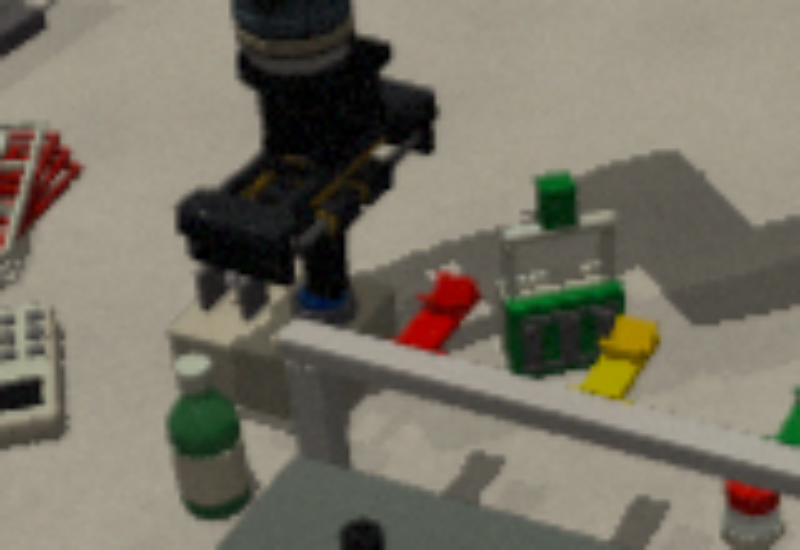

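Emit:
play_rows:
  series:
    - {"tx": 0,"ty": 0,"tz": -0.002,"turn": 0}
    - {"tx": 0,"ty": 0,"tz": -0.001,"turn": 0}
    - {"tx": 0,"ty": 0,"tz": 0,"turn": 0}
    - {"tx": 0,"ty": 0,"tz": 0,"turn": 0}
    - {"tx": 0,"ty": 0,"tz": 0,"turn": 0}
  gripper: 0

```text
time_s: 5.3
position: [0.5308, -0.2682, 0.1418]
tcp_rot: [[1.0, 0.002, 0.003], [0.002, -1.0, -0.002], [0.003, 0.002, -1.0]]
force: [-0.1, 0.4, 16.0]
opening: 0.003
```

```bash
python3 - <<'E'
from h import *
st()
E
```

```text
t 5.3 pos [ 0.5308 -0.2682  0.1418] phi 0.1 F [-0.1  0.4 16. ] open 0.003 j6 -37.7
```

Emit:
play_rows:
  series:
    - {"tx": 0,"ty": 0,"tz": 0.01,"turn": 0}
    - {"tx": 0,"ty": 0,"tz": 0.03,"turn": 0}
    - {"tx": 0,"ty": 0,"tz": 0.04,"turn": 0}
    - {"tx": 0,"ty": 0,"tz": 0.05,"turn": 0}
    - {"tx": 0,"ty": 0.03,"tz": 0.04,"turn": 0}
    - {"tx": 0,"ty": 0.05,"tz": 0,"turn": 0}
    - {"tx": 0,"ty": 0.05,"tz": 0,"turn": 0}
    - {"tx": 0,"ty": 0,"tz": 0,"turn": 0}
  gripper: 0

```text
time_s: 6.1
position: [0.5271, -0.1581, 0.2744]
tcp_rot: [[1.0, 0.006, -0.007], [0.007, -1.0, 0.005], [-0.007, -0.005, -1.0]]
force: [-0.1, -0.4, 0.1]
opening: 0.005
```

```bash
python3 - <<'E'
from h import *
st()
s=vision.capture("scene"); cv2.imwrite("pics/s4.png",cv2.resize(s["pixels"][130:240,130:290],None,fx=5,fy=5))
t=vision.capture("top"); cv2.imwrite("pics/t4.png",cv2.resize(t["pixels"][120:250,270:420],None,fx=5,fy=5))
E
```

```text
t 6.1 pos [ 0.5271 -0.1581  0.2744] phi 0.4 F [-0.1 -0.4  0.1] open 0.005 j6 -28.8
```

View pics/s4.png

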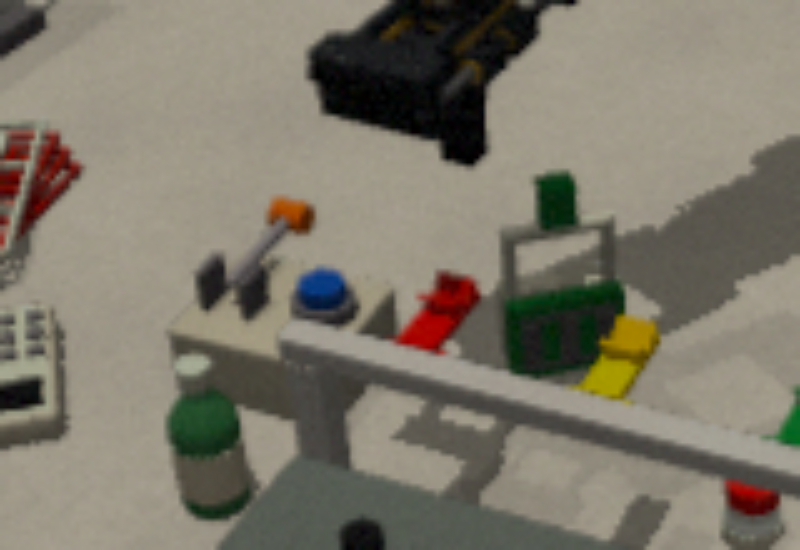

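View pics/t4.png

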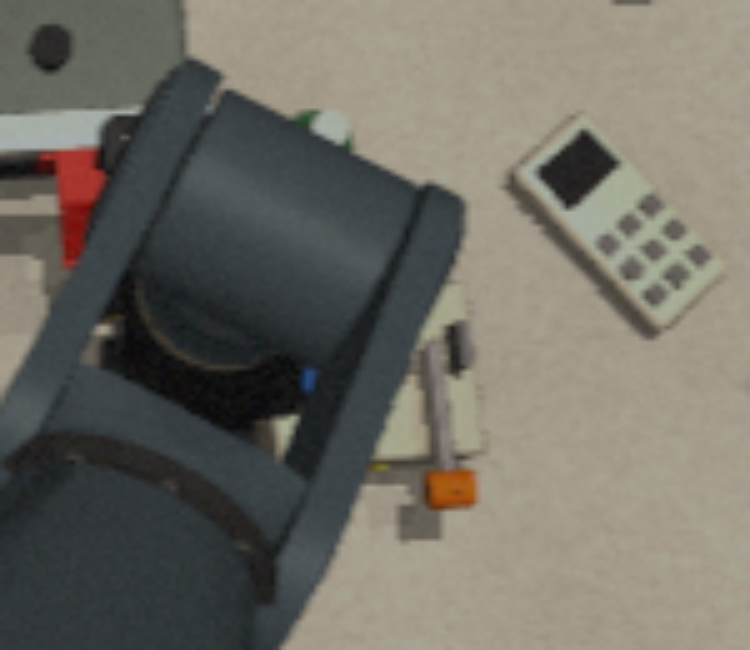

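The button test worked. The lever is level, with its roller at top-view pixel about (360,217).

Emit:
play_rows:
  series:
    - {"tx": -0.007,"ty": -0.022,"tz": 0,"turn": -0.14}
    - {"tx": -0.007,"ty": -0.022,"tz": 0,"turn": -0.14}
    - {"tx": -0.007,"ty": -0.022,"tz": 0,"turn": -0.14}
    - {"tx": -0.007,"ty": -0.022,"tz": 0,"turn": -0.14}
    - {"tx": -0.007,"ty": -0.022,"tz": 0,"turn": -0.14}
    - {"tx": -0.007,"ty": -0.022,"tz": 0,"turn": -0.14}
    - {"tx": -0.007,"ty": -0.022,"tz": 0,"turn": -0.14}
    - {"tx": -0.007,"ty": -0.022,"tz": 0,"turn": -0.14}
    - {"tx": -0.007,"ty": -0.022,"tz": 0,"turn": -0.14}
    - {"tx": -0.007,"ty": -0.022,"tz": 0,"turn": -0.14}
  gripper: 0.7

```text
time_s: 7.2
position: [0.4726, -0.3414, 0.2745]
tcp_rot: [[0.099, -0.995, -0.002], [-0.995, -0.099, 0.001], [-0.002, 0.002, -1.0]]
force: [-0.1, 0.4, 0.6]
opening: 0.693
```

Emit:
play_rows:
  series:
    - {"tx": 0,"ty": 0,"tz": 0,"turn": -0.06}
    - {"tx": 0,"ty": 0,"tz": 0,"turn": 0}
  gripper: 0.7

```text
time_s: 7.4
position: [0.4727, -0.3411, 0.2745]
tcp_rot: [[0.042, -0.999, -0.002], [-0.999, -0.042, 0.001], [-0.001, 0.002, -1.0]]
force: [0.0, 0.4, 0.3]
opening: 0.696
```

```bash
python3 - <<'E'
from h import *
st()
s=vision.capture("scene"); cv2.imwrite("pics/s5.png",cv2.resize(s["pixels"][130:240,130:290],None,fx=5,fy=5))
t=vision.capture("top")
print(ray(t,(359.9,217.1),.078))
a,b=(359.9,217.1),(130+291/5-.5,130+215/5-.5)
print(least_squares(lambda P:np.r_[proj(t,P)[0]-a,proj(s,P)[0]-b],[.5,0,.1]).x)
E
```

```text
t 7.4 pos [ 0.4727 -0.3411  0.2745] phi -87.6 F [0.  0.4 0.3] open 0.696 j6 40.8
[ 0.47073195 -0.33766513  0.078     ]
[ 0.47080778 -0.33773927  0.07854644]
```

View pics/s5.png

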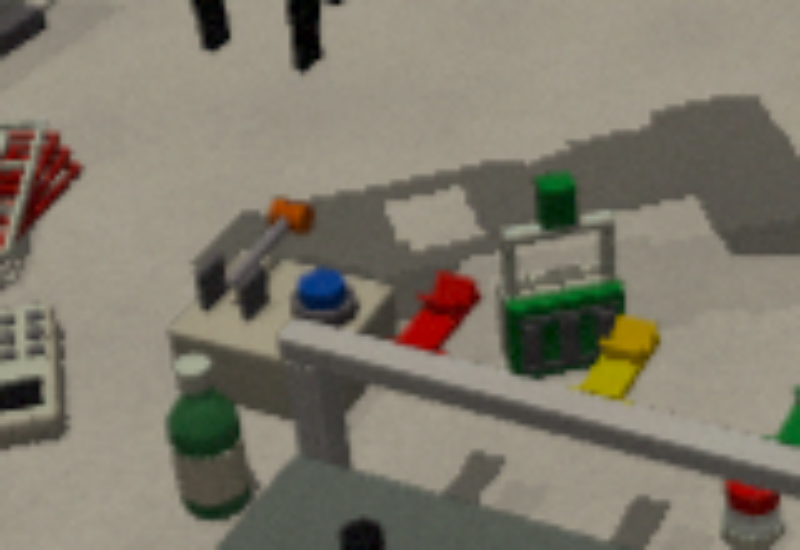

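Emit:
play_rows:
  series:
    - {"tx": -0.002,"ty": 0.005,"tz": -0.03,"turn": 0}
    - {"tx": 0,"ty": 0,"tz": -0.03,"turn": 0}
    - {"tx": 0,"ty": 0,"tz": -0.03,"turn": 0}
    - {"tx": 0,"ty": 0,"tz": -0.03,"turn": 0}
    - {"tx": 0,"ty": 0,"tz": -0.03,"turn": 0}
    - {"tx": 0,"ty": 0,"tz": -0.03,"turn": 0}
    - {"tx": 0,"ty": 0,"tz": 0,"turn": 0}
  gripper: 0.7

```text
time_s: 8.2
position: [0.4707, -0.3338, 0.1284]
tcp_rot: [[0.045, -0.999, -0.005], [-0.999, -0.046, 0.005], [-0.006, 0.005, -1.0]]
force: [-1.1, 0.4, 0.3]
opening: 0.701
```

Emit:
play_rows:
  series:
    - {"tx": 0,"ty": 0,"tz": 0,"turn": 0}
    - {"tx": 0,"ty": 0,"tz": 0,"turn": 0}
    - {"tx": 0,"ty": 0,"tz": 0,"turn": 0}
    - {"tx": 0,"ty": 0,"tz": 0,"turn": 0}
    - {"tx": 0,"ty": 0,"tz": 0,"turn": 0}
    - {"tx": 0,"ty": 0,"tz": 0,"turn": 0}
  gripper: 0

```text
time_s: 8.8
position: [0.4725, -0.337, 0.1322]
tcp_rot: [[0.046, -0.999, 0.001], [-0.999, -0.046, -0.004], [0.004, -0.001, -1.0]]
force: [-2.4, -3.5, 0.9]
opening: 0.295
```

```bash
python3 - <<'E'
from h import *
st()
s=vision.capture("scene"); cv2.imwrite("pics/s6.png",cv2.resize(s["pixels"][130:240,130:290],None,fx=5,fy=5))
E
```

```text
t 8.8 pos [ 0.4725 -0.337   0.1322] phi -87.4 F [-2.4 -3.5  0.9] open 0.295 j6 41.0
```

View pics/s6.png

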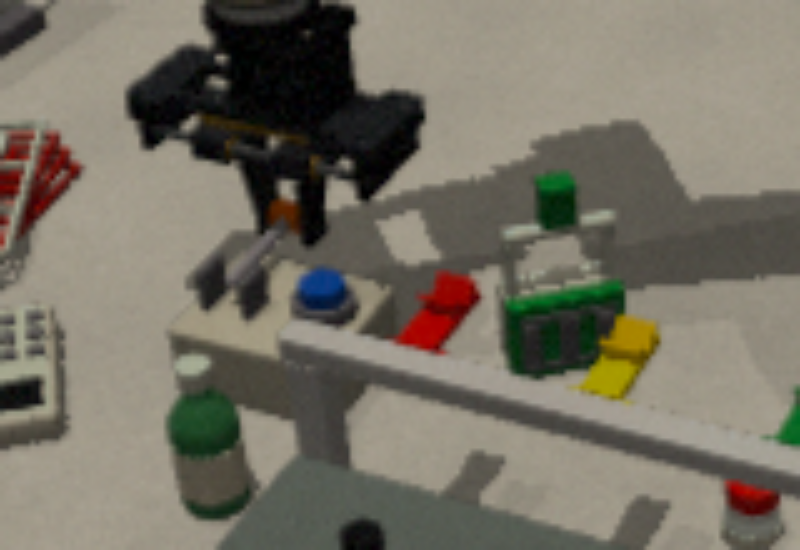

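Emit:
play_rows:
  series:
    - {"tx": 0.0015,"ty": 0,"tz": 0.0174,"turn": 0}
    - {"tx": 0.0045,"ty": 0.0002,"tz": 0.0169,"turn": 0}
    - {"tx": 0.0074,"ty": 0.0003,"tz": 0.0158,"turn": 0}
    - {"tx": 0.01,"ty": 0.0005,"tz": 0.0143,"turn": 0}
    - {"tx": 0.0124,"ty": 0.0006,"tz": 0.0124,"turn": 0}
    - {"tx": 0.0143,"ty": 0.0006,"tz": 0.01,"turn": 0}
    - {"tx": 0.0158,"ty": 0.0007,"tz": 0.0074,"turn": 0}
    - {"tx": 0.0169,"ty": 0.0008,"tz": 0.0045,"turn": 0}
    - {"tx": 0.0174,"ty": 0.0008,"tz": 0.0015,"turn": 0}
    - {"tx": 0.0174,"ty": 0.0008,"tz": -0.0015,"turn": 0}
  gripper: 0

```text
time_s: 9.85
position: [0.5655, -0.3309, 0.2108]
tcp_rot: [[0.045, -0.999, -0.003], [-0.999, -0.045, 0.001], [-0.001, 0.003, -1.0]]
force: [-2.2, -0.4, 0.5]
opening: 0.293
```

Emit:
play_rows:
  series:
    - {"tx": 0,"ty": 0,"tz": 0,"turn": 0}
    - {"tx": 0,"ty": 0,"tz": 0,"turn": 0}
    - {"tx": 0,"ty": 0,"tz": 0,"turn": 0}
  gripper: 0

```text
time_s: 10.15
position: [0.5662, -0.3309, 0.2107]
tcp_rot: [[0.044, -0.999, 0.001], [-0.999, -0.044, 0.001], [-0.001, -0.001, -1.0]]
force: [-0.0, 0.4, 1.7]
opening: 0.296
```

```bash
python3 - <<'E'
from h import *
st()
s=vision.capture("scene"); cv2.imwrite("pics/s7.png",cv2.resize(s["pixels"][130:240,130:290],None,fx=5,fy=5))
E
```

```text
t 10.15 pos [ 0.5662 -0.3309  0.2107] phi -87.5 F [-0.   0.4  1.7] open 0.296 j6 47.4
```

View pics/s7.png

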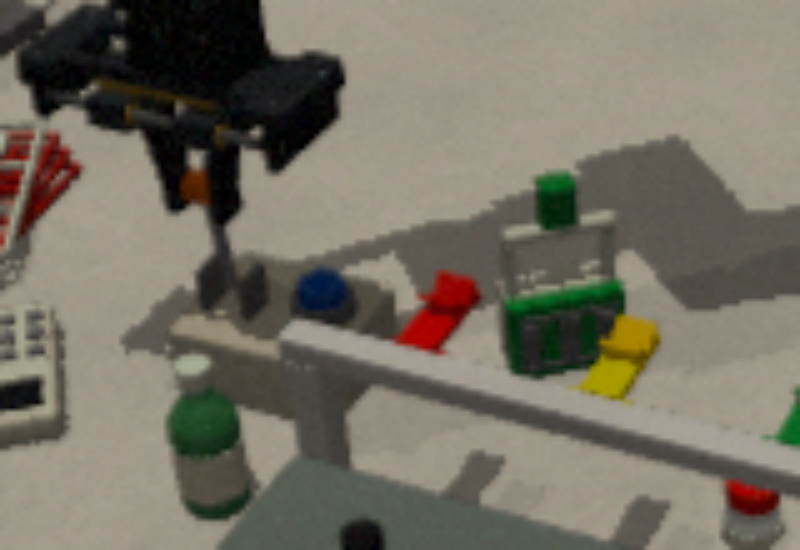

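Roller at crop (195,187), back up and slightly behind the hinge. Nudging 2 mm further, then releasing and rising straight up.

Emit:
play_rows:
  series:
    - {"tx": 0.002,"ty": 0,"tz": 0,"turn": 0}
    - {"tx": 0,"ty": 0,"tz": 0,"turn": 0}
    - {"tx": 0,"ty": 0,"tz": 0,"turn": 0}
  gripper: 0

```text
time_s: 10.5
position: [0.5674, -0.3309, 0.2104]
tcp_rot: [[0.044, -0.999, -0.001], [-0.999, -0.044, 0.001], [-0.001, 0.001, -1.0]]
force: [-1.0, 1.5, 4.4]
opening: 0.295
```

Emit:
play_rows:
  series:
    - {"tx": 0,"ty": 0,"tz": 0,"turn": 0}
    - {"tx": 0,"ty": 0,"tz": 0,"turn": 0}
    - {"tx": 0,"ty": 0,"tz": 0,"turn": 0}
    - {"tx": 0,"ty": 0,"tz": 0,"turn": 0}
    - {"tx": 0,"ty": 0,"tz": 0.03,"turn": 0}
    - {"tx": 0,"ty": 0,"tz": 0.05,"turn": 0}
    - {"tx": 0,"ty": 0,"tz": 0.05,"turn": 0}
    - {"tx": 0,"ty": 0,"tz": 0,"turn": 0}
  gripper: 0.6

```text
time_s: 11.3
position: [0.5705, -0.3334, 0.3213]
tcp_rot: [[0.044, -0.999, 0.011], [-0.999, -0.044, -0.009], [0.009, -0.01, -1.0]]
force: [0.4, 0.4, 1.4]
opening: 0.599
```

```bash
python3 - <<'E'
from h import *
st()
s=vision.capture("scene"); cv2.imwrite("pics/s8.png",cv2.resize(s["pixels"][130:240,130:290],None,fx=5,fy=5))
t=vision.capture("top"); cv2.imwrite("pics/t8.png",t["pixels"])
E
```

```text
t 11.3 pos [ 0.5705 -0.3334  0.3213] phi -87.5 F [0.4 0.4 1.4] open 0.599 j6 47.5
```

View pics/s8.png

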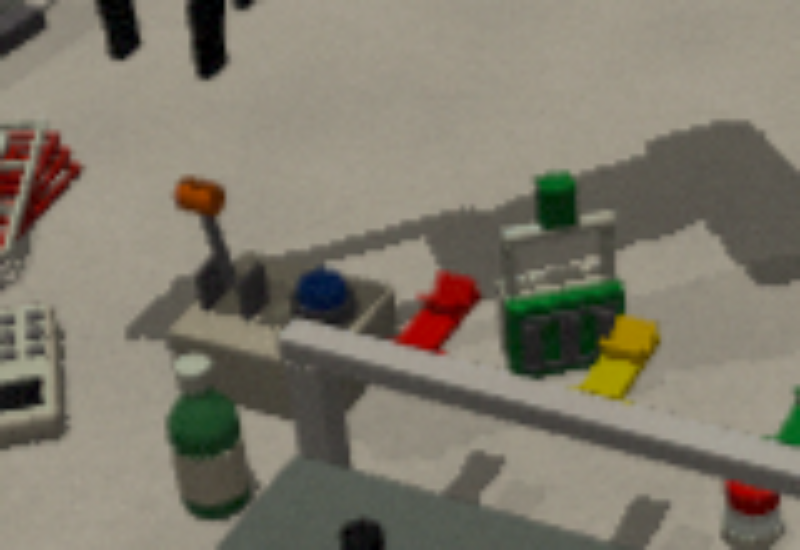

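View pics/t8.png

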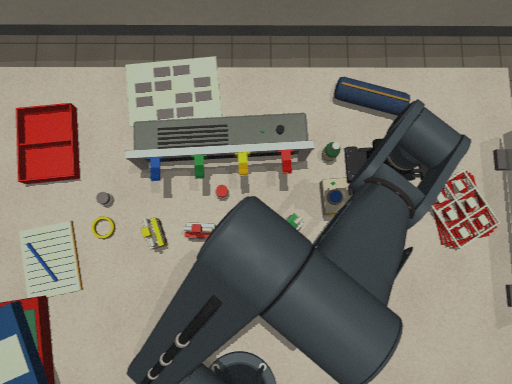

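Lever is up and released, with its roller back at the starting pixel. Next I'll check the carrier pose fits against the pictures.

```bash
cat >> h.py <<'E'
FULL=[box(-6,6,-12,12,112,136),box(-10,10,-12,12,136,144),box(-20,20,-40,40,0,60),box(-6,6,-38,38,100,112),box(-24,-20,-40,40,0,60)]
def overlay(p,poses,name,roi,k,hooks=True,hz=.149):
    im=cv2.resize(p["pixels"],None,fx=k,fy=k,interpolation=cv2.INTER_CUBIC)
    for v in poses:
        for h in FULL:
            q=((proj(p,xf(h,*v[:3],z=v[3] if len(v)>3 else 0))+.5)*k).astype(np.int32); cv2.polylines(im,[cv2.convexHull(q)],True,(255,0,255),1)
    if hooks:
        for o in (.1725,.0575,-.0575,-.1725):
            h=box(-63,0,-12,12,-6,0)+[0,o,hz]; q=((proj(p,xf(h,.6355,.0463,.0515))+.5)*k).astype(np.int32); cv2.polylines(im,[cv2.convexHull(q)],True,(255,255,0),1)
    x0,y0,x1,y1=[int(a*k) for a in roi]; cv2.imwrite(name,im[y0:y1,x0:x1])
E
python3 - <<'E'
from h import *
t=vision.capture("top"); s=vision.capture("scene"); t["pixels"]=cv2.imread("pics/t1.png")
v=[(.4301,.2461,1.912),(.4437,.1089,-.078),(.4413,-.1428,-2.4292)]
overlay(t,v,"pics/o1.png",(125,140,320,260),4)
overlay(s,v,"pics/o2.png",(200,160,370,250),4.5)
E
```

```text
(no output)
```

View pics/o1.png

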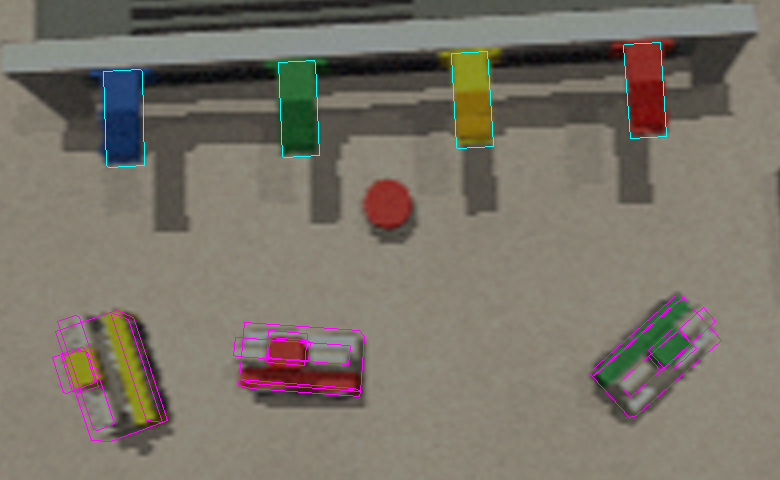

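View pics/o2.png

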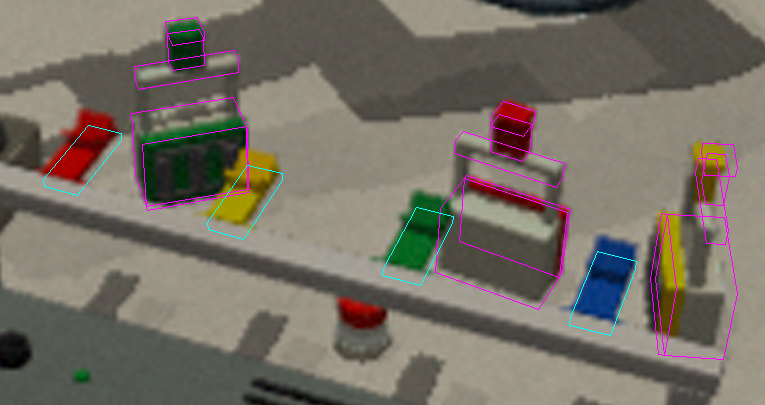

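Emit:
play_rows:
  series:
    - {"tx": -0.0161,"ty": 0.0238,"tz": 0,"turn": 0.0638}
    - {"tx": -0.0161,"ty": 0.0238,"tz": 0,"turn": 0.0638}
    - {"tx": -0.0161,"ty": 0.0238,"tz": 0,"turn": 0.0638}
    - {"tx": -0.0161,"ty": 0.0238,"tz": 0,"turn": 0.0638}
    - {"tx": -0.0161,"ty": 0.0238,"tz": 0,"turn": 0.0638}
    - {"tx": -0.0161,"ty": 0.0238,"tz": 0,"turn": 0.0638}
    - {"tx": -0.0161,"ty": 0.0238,"tz": 0,"turn": 0.0638}
    - {"tx": -0.0161,"ty": 0.0238,"tz": 0,"turn": 0.0638}
    - {"tx": -0.0161,"ty": 0.0238,"tz": 0,"turn": 0.0638}
    - {"tx": -0.0161,"ty": 0.0238,"tz": 0,"turn": 0.0638}
  gripper: 0.7

```text
time_s: 12.5
position: [0.4378, -0.1397, 0.3128]
tcp_rot: [[0.655, -0.755, -0.003], [-0.755, -0.655, 0.002], [-0.004, 0.001, -1.0]]
force: [-0.7, -0.5, -0.1]
opening: 0.698
```

Emit:
play_rows:
  series:
    - {"tx": 0,"ty": 0,"tz": 0,"turn": 0}
    - {"tx": 0,"ty": 0,"tz": 0,"turn": 0}
  gripper: 0.7

```text
time_s: 12.7
position: [0.439, -0.1408, 0.3137]
tcp_rot: [[0.653, -0.757, -0.001], [-0.757, -0.653, 0.0], [-0.001, 0.001, -1.0]]
force: [0.7, 0.3, 0.7]
opening: 0.702
```

```bash
python3 - <<'E'
from h import *
st()
s=vision.capture("scene"); overlay(s,[(.4413,-.1428,-2.4292)],"pics/o3.png",(200,100,300,210),6)
E
```

```text
t 12.7 pos [ 0.439  -0.1408  0.3137] phi -49.2 F [0.7 0.3 0.7] open 0.702 j6 17.5
```

View pics/o3.png

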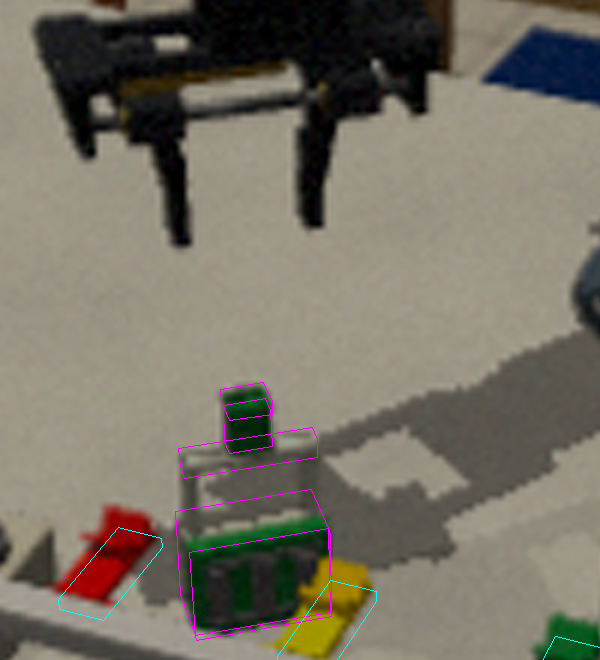

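Emit:
play_rows:
  series:
    - {"tx": 0.003,"ty": -0.0025,"tz": -0.03,"turn": 0}
    - {"tx": 0,"ty": 0,"tz": -0.04,"turn": 0}
    - {"tx": 0,"ty": 0,"tz": -0.04,"turn": 0}
    - {"tx": 0,"ty": 0,"tz": -0.03,"turn": 0}
    - {"tx": 0,"ty": 0,"tz": -0.02,"turn": 0}
    - {"tx": 0,"ty": 0,"tz": 0,"turn": 0}
    - {"tx": 0,"ty": 0,"tz": 0,"turn": 0}
  gripper: 0.7

```text
time_s: 13.45
position: [0.4422, -0.1437, 0.1861]
tcp_rot: [[0.653, -0.758, -0.0], [-0.758, -0.653, 0.0], [-0.0, 0.0, -1.0]]
force: [0.2, -0.1, -1.0]
opening: 0.698
```

Emit:
play_rows:
  series:
    - {"tx": 0,"ty": 0,"tz": 0,"turn": 0}
    - {"tx": 0,"ty": 0,"tz": 0,"turn": 0}
    - {"tx": 0,"ty": 0,"tz": 0,"turn": 0}
    - {"tx": 0,"ty": 0,"tz": 0,"turn": 0}
    - {"tx": 0,"ty": 0,"tz": 0,"turn": 0}
    - {"tx": 0,"ty": 0,"tz": 0,"turn": 0}
  gripper: 0

```text
time_s: 14.05
position: [0.4416, -0.143, 0.1866]
tcp_rot: [[0.654, -0.757, 0.0], [-0.757, -0.654, -0.0], [0.001, -0.0, -1.0]]
force: [-0.5, -1.1, 0.6]
opening: 0.276
```

```bash
python3 - <<'E'
from h import *
st()
s=vision.capture("scene"); overlay(s,[(.4413,-.1428,-2.4292)],"pics/o4.png",(200,130,300,210),6,hooks=False)
E
```

```text
t 14.05 pos [ 0.4416 -0.143   0.1866] phi -49.2 F [-0.5 -1.1  0.6] open 0.276 j6 17.4
```

View pics/o4.png

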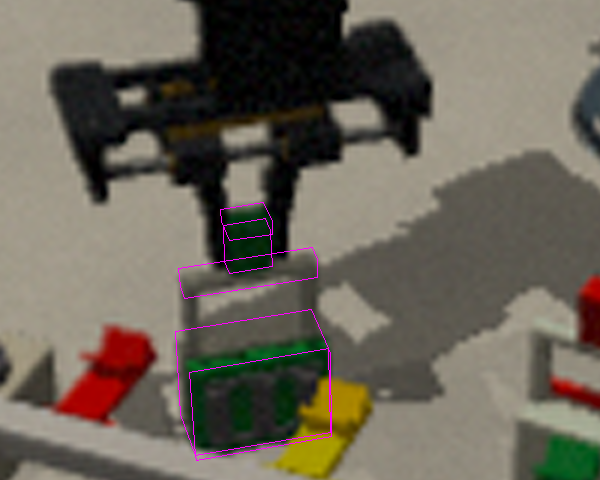

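Emit:
play_rows:
  series:
    - {"tx": 0,"ty": 0,"tz": 0.02,"turn": 0}
    - {"tx": 0,"ty": 0,"tz": 0.045,"turn": 0}
    - {"tx": 0,"ty": 0,"tz": 0.06,"turn": 0}
    - {"tx": 0.0043,"ty": 0.0068,"tz": 0,"turn": 0.1}
    - {"tx": 0.0043,"ty": 0.0068,"tz": 0,"turn": 0.12}
    - {"tx": 0.0043,"ty": 0.0068,"tz": 0,"turn": 0.12}
    - {"tx": 0.0043,"ty": 0.0068,"tz": 0,"turn": 0.12}
    - {"tx": 0.0043,"ty": 0.0068,"tz": 0,"turn": 0.12}
    - {"tx": 0.0043,"ty": 0.0068,"tz": 0,"turn": 0.12}
    - {"tx": 0.0043,"ty": 0.0068,"tz": 0,"turn": 0.12}
  gripper: 0

```text
time_s: 15.1
position: [0.4653, -0.1043, 0.286]
tcp_rot: [[1.0, 0.005, -0.001], [0.005, -1.0, 0.001], [-0.001, -0.001, -1.0]]
force: [0.7, 0.5, -1.2]
opening: 0.274
```

Emit:
play_rows:
  series:
    - {"tx": 0.0043,"ty": 0.0068,"tz": 0,"turn": 0.12}
    - {"tx": 0.0043,"ty": 0.0068,"tz": 0,"turn": 0.12}
    - {"tx": 0.0043,"ty": 0.0068,"tz": 0,"turn": 0.12}
    - {"tx": 0.0043,"ty": 0.0068,"tz": 0,"turn": 0.12}
    - {"tx": 0.0043,"ty": 0.0068,"tz": 0,"turn": 0.12}
    - {"tx": 0.0043,"ty": 0.0068,"tz": 0,"turn": 0.12}
    - {"tx": 0.0043,"ty": 0.0068,"tz": 0,"turn": 0.12}
    - {"tx": 0.0043,"ty": 0.0068,"tz": 0,"turn": 0.12}
    - {"tx": 0.0043,"ty": 0.0068,"tz": 0,"turn": 0.12}
    - {"tx": 0.0043,"ty": 0.0068,"tz": 0,"turn": 0.12}
  gripper: 0

```text
time_s: 16.1
position: [0.4997, -0.05, 0.286]
tcp_rot: [[0.304, 0.953, -0.001], [0.953, -0.304, 0.0], [0.0, -0.001, -1.0]]
force: [0.3, 0.3, -1.5]
opening: 0.275
```

Emit:
play_rows:
  series:
    - {"tx": 0,"ty": 0,"tz": 0,"turn": 0.12}
    - {"tx": 0,"ty": 0,"tz": 0,"turn": 0.12}
    - {"tx": 0,"ty": 0,"tz": 0,"turn": 0.108}
    - {"tx": 0,"ty": 0,"tz": 0,"turn": 0}
    - {"tx": 0,"ty": 0,"tz": 0,"turn": 0}
  gripper: 0

```text
time_s: 16.6
position: [0.4997, -0.0503, 0.2861]
tcp_rot: [[-0.048, 0.999, -0.001], [0.999, 0.048, 0.0], [0.0, -0.001, -1.0]]
force: [0.3, -0.3, -1.0]
opening: 0.274
```

```bash
python3 - <<'E'
from h import *
st()
s=vision.capture("scene"); overlay(s,[],"pics/o5.png",(170,80,370,230),4,hz=.151)
t=vision.capture("top"); overlay(t,[],"pics/o6.png",(125,140,320,260),4,hz=.151)
E
```

```text
t 16.6 pos [ 0.4997 -0.0503  0.2861] phi 92.7 F [ 0.3 -0.3 -1. ] open 0.274 j6 -111.3
```

View pics/o5.png

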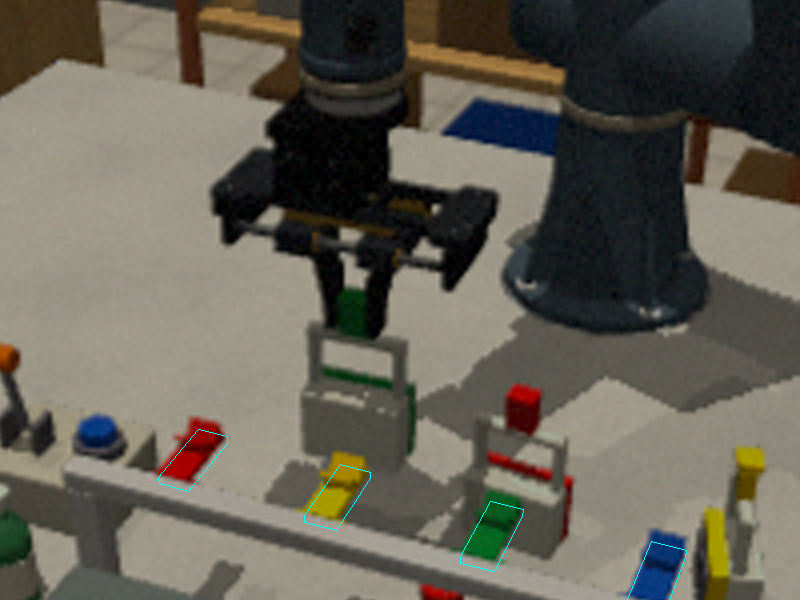

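View pics/o6.png

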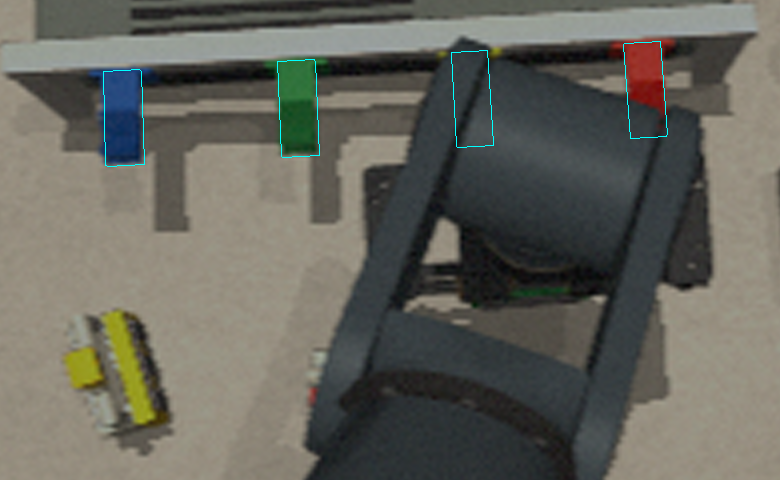

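Emit:
play_rows:
  series:
    - {"tx": 0.005,"ty": 0.03,"tz": 0,"turn": 0}
    - {"tx": 0.008,"ty": 0.04,"tz": 0,"turn": 0}
    - {"tx": 0.008,"ty": 0.04,"tz": 0,"turn": 0}
    - {"tx": 0.008,"ty": 0.04,"tz": 0,"turn": 0}
    - {"tx": 0.006,"ty": 0.0285,"tz": 0,"turn": 0}
    - {"tx": 0.006,"ty": 0.01,"tz": 0,"turn": 0}
    - {"tx": 0.004,"ty": 0,"tz": 0,"turn": 0.003}
    - {"tx": 0,"ty": 0,"tz": -0.016,"turn": 0}
    - {"tx": 0,"ty": 0,"tz": -0.016,"turn": 0}
    - {"tx": 0,"ty": 0,"tz": 0,"turn": 0}
  gripper: 0

```text
time_s: 17.7
position: [0.5351, 0.099, 0.2592]
tcp_rot: [[-0.052, 0.999, -0.004], [0.999, 0.052, -0.001], [-0.0, -0.004, -1.0]]
force: [-0.7, 0.2, -1.8]
opening: 0.272
```

```bash
python3 - <<'E'
from h import *
st()
x,y,z=bot.read_state()["position"]
s=vision.capture("scene"); overlay(s,[(x,y,.0515,z-.1866)],"pics/o7.png",(230,130,380,240),5,hz=.151)
t=vision.capture("top"); overlay(t,[(x,y,.0515,z-.1866)],"pics/o8.png",(125,140,320,260),4,hz=.151)
E
```

```text
t 17.7 pos [0.5351 0.099  0.2592] phi 93.0 F [-0.7  0.2 -1.8] open 0.272 j6 -94.2
```

View pics/o7.png

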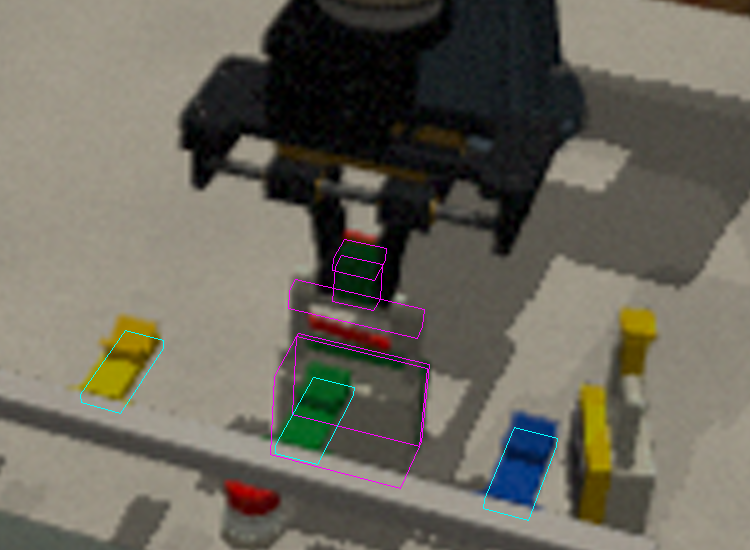

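View pics/o8.png

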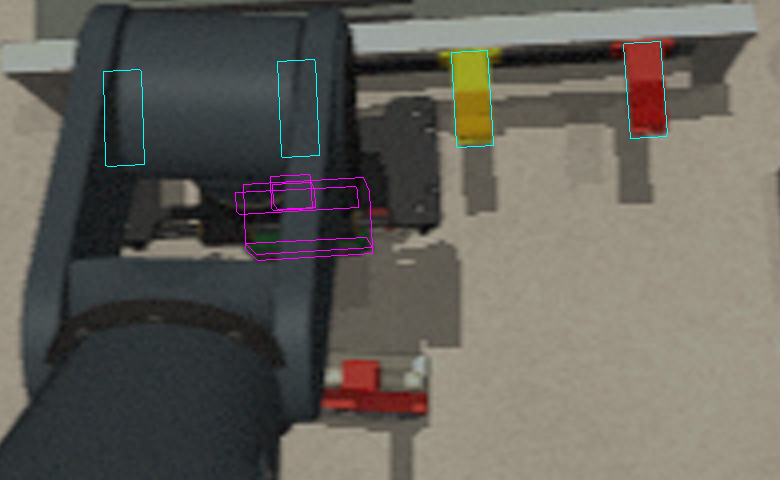

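Emit:
play_rows:
  series:
    - {"tx": 0.01,"ty": 0.001,"tz": 0.001,"turn": 0}
    - {"tx": 0.01,"ty": 0.001,"tz": 0,"turn": 0}
    - {"tx": 0.01,"ty": 0.001,"tz": 0,"turn": 0}
    - {"tx": 0.01,"ty": 0,"tz": 0,"turn": 0}
    - {"tx": 0.01,"ty": 0,"tz": 0,"turn": 0}
    - {"tx": 0.01,"ty": 0,"tz": 0,"turn": 0}
    - {"tx": 0,"ty": 0,"tz": 0,"turn": 0}
    - {"tx": 0,"ty": 0,"tz": 0,"turn": 0}
  gripper: 0

```text
time_s: 18.6
position: [0.5839, 0.1028, 0.2614]
tcp_rot: [[-0.053, 0.999, -0.001], [0.999, 0.053, 0.0], [0.0, -0.001, -1.0]]
force: [-0.1, -0.1, -0.7]
opening: 0.274
```

```bash
python3 - <<'E'
from h import *
st()
x,y,z=bot.read_state()["position"]
s=vision.capture("scene"); overlay(s,[],"pics/o9.png",(230,130,380,240),5,hooks=False)
E
```

```text
t 18.6 pos [0.5839 0.1028 0.2614] phi 93.1 F [-0.1 -0.1 -0.7] open 0.274 j6 -93.9
```

View pics/o9.png

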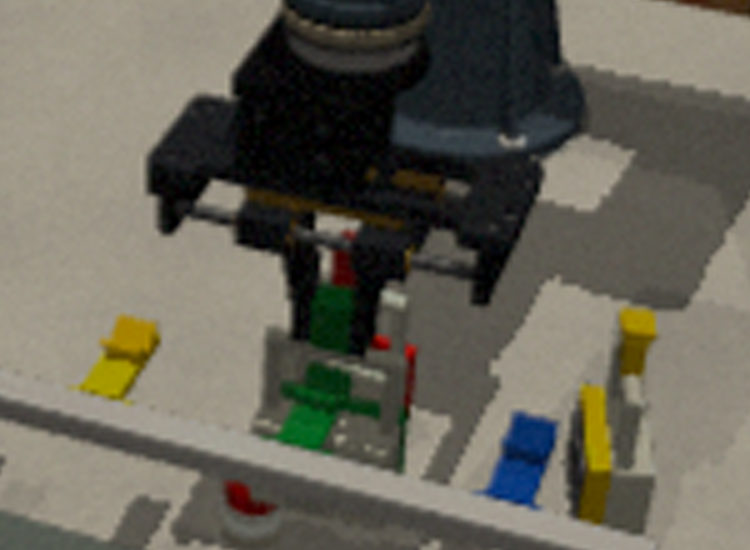

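Emit:
play_rows:
  series:
    - {"tx": 0.004,"ty": -0.001,"tz": 0,"turn": 0}
    - {"tx": 0,"ty": 0,"tz": -0.008,"turn": 0}
    - {"tx": 0,"ty": 0,"tz": -0.008,"turn": 0}
    - {"tx": 0,"ty": 0,"tz": -0.006,"turn": 0}
    - {"tx": 0,"ty": 0,"tz": -0.003,"turn": 0}
    - {"tx": 0,"ty": 0,"tz": 0,"turn": 0}
    - {"tx": 0,"ty": 0,"tz": 0,"turn": 0}
  gripper: 0

```text
time_s: 19.35
position: [0.591, 0.1021, 0.2441]
tcp_rot: [[-0.053, 0.999, 0.011], [0.999, 0.053, 0.001], [-0.0, 0.011, -1.0]]
force: [3.8, 2.3, 6.5]
opening: 0.271
```

```bash
python3 - <<'E'
from h import *
st()
s=vision.capture("scene"); overlay(s,[],"pics/o10.png",(230,130,380,240),5,hooks=False)
E
```

```text
t 19.35 pos [0.591  0.1021 0.2441] phi 93.0 F [3.8 2.3 6.5] open 0.271 j6 -93.9
```

View pics/o10.png

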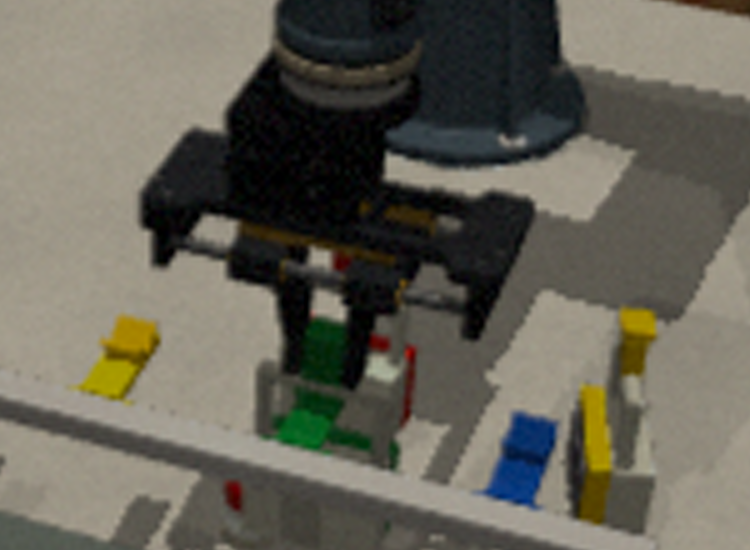

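Emit:
play_rows:
  series:
    - {"tx": 0.003,"ty": 0,"tz": 0,"turn": 0}
    - {"tx": 0,"ty": 0,"tz": 0,"turn": 0}
    - {"tx": 0,"ty": 0,"tz": -0.001,"turn": 0}
    - {"tx": 0,"ty": 0,"tz": 0,"turn": 0}
    - {"tx": 0,"ty": 0,"tz": 0,"turn": 0}
  gripper: 0

```text
time_s: 19.9
position: [0.5916, 0.1021, 0.2439]
tcp_rot: [[-0.053, 0.999, 0.007], [0.999, 0.053, 0.0], [-0.0, 0.007, -1.0]]
force: [-0.2, -0.2, 13.3]
opening: 0.273
```

Seated in the V: vertical force only, at TCP (.5916, .1021, .2439). Releasing.

Emit:
play_rows:
  series:
    - {"tx": 0,"ty": 0,"tz": 0.001,"turn": 0}
    - {"tx": 0,"ty": 0,"tz": 0,"turn": 0}
    - {"tx": 0,"ty": 0,"tz": 0,"turn": 0}
    - {"tx": 0,"ty": 0,"tz": 0,"turn": 0}
    - {"tx": 0,"ty": 0,"tz": 0,"turn": 0}
    - {"tx": 0,"ty": 0,"tz": 0.02,"turn": 0}
    - {"tx": 0,"ty": 0,"tz": 0.04,"turn": 0}
    - {"tx": 0,"ty": 0,"tz": 0.05,"turn": 0}
    - {"tx": -0.06,"ty": -0.05,"tz": 0,"turn": 0}
    - {"tx": -0.06,"ty": -0.05,"tz": 0,"turn": 0}
  gripper: 0.7

```text
time_s: 20.9
position: [0.5133, 0.0376, 0.3308]
tcp_rot: [[-0.056, 0.998, 0.004], [0.998, 0.056, -0.001], [-0.001, 0.004, -1.0]]
force: [-0.2, -0.6, -0.1]
opening: 0.698
```

Emit:
play_rows:
  series:
    - {"tx": -0.05,"ty": -0.06,"tz": 0,"turn": 0}
    - {"tx": -0.02,"ty": -0.06,"tz": 0,"turn": 0}
    - {"tx": 0,"ty": -0.06,"tz": 0,"turn": 0}
    - {"tx": 0,"ty": -0.06,"tz": 0,"turn": 0}
    - {"tx": 0,"ty": -0.06,"tz": 0,"turn": 0}
    - {"tx": 0,"ty": 0,"tz": 0,"turn": 0}
  gripper: 0.7

```text
time_s: 21.5
position: [0.4657, -0.198, 0.3298]
tcp_rot: [[-0.047, 0.999, 0.002], [0.999, 0.047, -0.004], [-0.004, 0.002, -1.0]]
force: [0.7, 1.1, 0.1]
opening: 0.7
```

```bash
sed -i 's/,\.6355,\.0463/,.6395,.0463/' h.py; python3 - <<'E'
from h import *
st()
v=(.5916,.1021,.0515,.057)
s=vision.capture("scene"); overlay(s,[v],"pics/o11.png",(210,130,370,240),5,hz=.154)
t=vision.capture("top"); overlay(t,[v],"pics/o12.png",(125,140,320,260),4,hz=.154)
E
```

```text
t 21.5 pos [ 0.4657 -0.198   0.3298] phi 92.7 F [0.7 1.1 0.1] open 0.7 j6 -128.3
```

View pics/o11.png

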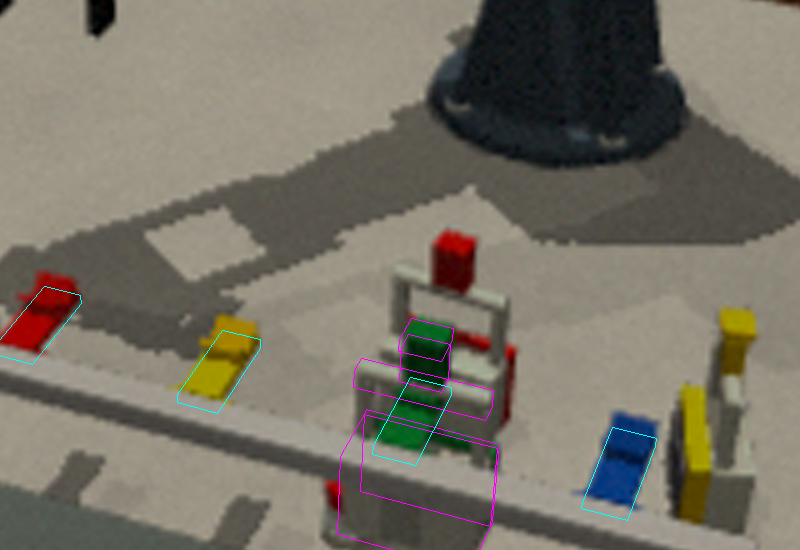

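View pics/o12.png

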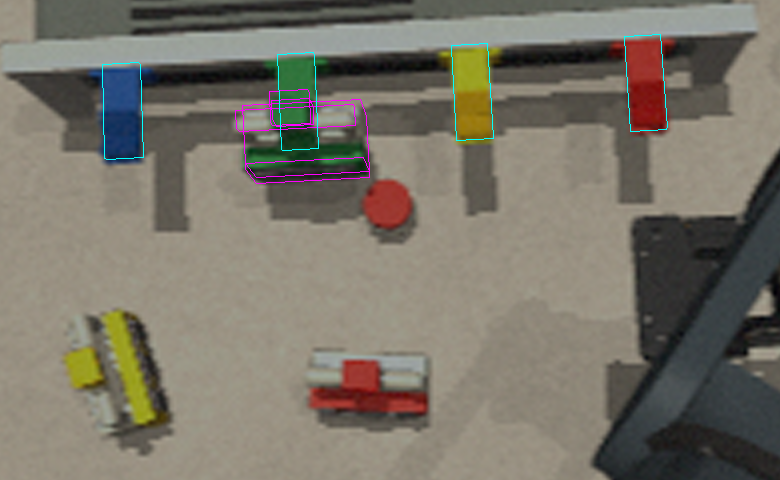

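Green hangs on its hook with its face outward. The red carrier was knocked sideways, to about top-view pixel (215,236), so I'm re-measuring it.

```bash
python3 - <<'E'
from h import *
t=vision.capture("top"); s=vision.capture("scene")
w=ray(t,(125+361/4-.5,140+375/4-.5),.14); print(w)
r=fit2(t,"red",w[0],w[1],0.); print(np.round(r[0],4),r[1])
w2=ray(t,(125+84/4-.5,140+368/4-.5),.14); r2=fit2(t,"yellow",w2[0],w2[1],1.91);print(w2,np.round(r2[0],4),r2[1])
overlay(t,[r[0][:3],r2[0][:3]],"pics/o13.png",(125,200,255,260),6,hooks=False)
overlay(s,[r[0][:3],r2[0][:3]],"pics/o14.png",(270,160,370,250),6,hooks=False)
E
```

```text
[0.4258627  0.06045332 0.14      ]
[ 0.4288  0.0601 -0.0521  8.4705] -10
[0.43160625 0.23978819 0.14      ] [ 0.4295  0.246   1.8999 48.113 ] -13
```

View pics/o13.png

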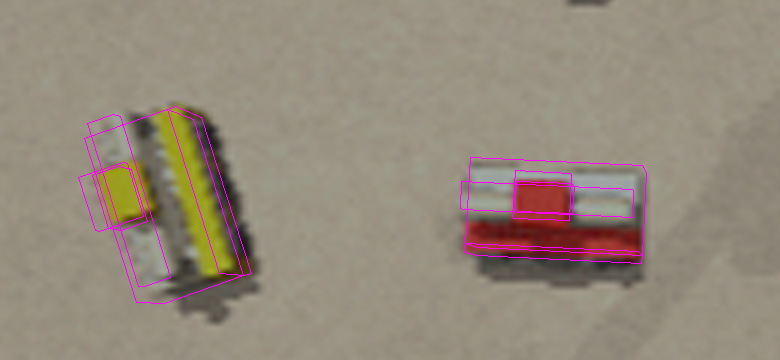

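View pics/o14.png

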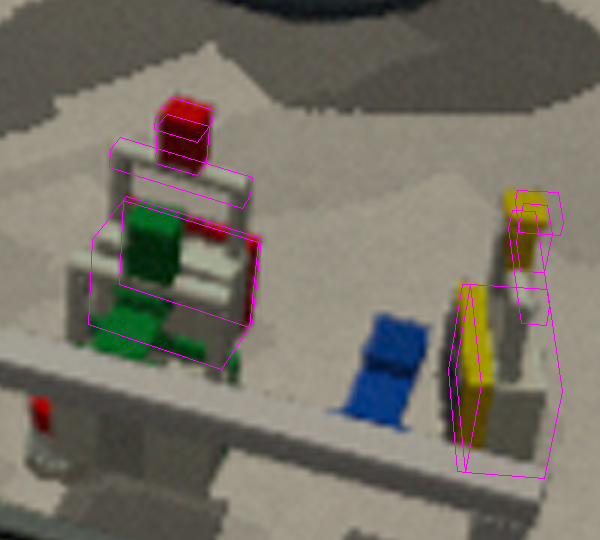

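Emit:
play_rows:
  series:
    - {"tx": -0.0059,"ty": 0.0403,"tz": 0,"turn": -0.012}
    - {"tx": -0.0059,"ty": 0.0403,"tz": 0,"turn": -0.012}
    - {"tx": -0.0059,"ty": 0.0403,"tz": 0,"turn": -0.012}
    - {"tx": -0.0059,"ty": 0.0403,"tz": 0,"turn": -0.012}
    - {"tx": -0.0059,"ty": 0.0403,"tz": 0,"turn": -0.012}
    - {"tx": -0.0059,"ty": 0.0403,"tz": 0,"turn": -0.012}
    - {"tx": -0.0059,"ty": 0.0403,"tz": 0,"turn": -0.012}
    - {"tx": -0.0059,"ty": 0.0403,"tz": 0,"turn": -0.012}
    - {"tx": 0,"ty": 0,"tz": 0,"turn": 0}
    - {"tx": 0,"ty": 0,"tz": 0,"turn": 0}
  gripper: 0.7

```text
time_s: 22.7
position: [0.4263, 0.0677, 0.3297]
tcp_rot: [[0.042, 0.999, -0.0], [0.999, -0.042, -0.0], [-0.0, -0.0, -1.0]]
force: [0.3, 0.7, 0.6]
opening: 0.7
```

Emit:
play_rows:
  series:
    - {"tx": 0.002,"ty": -0.0095,"tz": -0.02,"turn": 0}
    - {"tx": 0,"ty": 0,"tz": -0.04,"turn": 0}
    - {"tx": 0,"ty": 0,"tz": -0.04,"turn": 0}
    - {"tx": 0,"ty": 0,"tz": -0.04,"turn": 0}
    - {"tx": 0,"ty": 0,"tz": -0.025,"turn": 0}
    - {"tx": 0,"ty": 0,"tz": -0.015,"turn": 0}
    - {"tx": 0,"ty": 0,"tz": 0,"turn": 0}
    - {"tx": 0,"ty": 0,"tz": 0,"turn": 0}
  gripper: 0.7

```text
time_s: 23.5
position: [0.4291, 0.058, 0.1857]
tcp_rot: [[0.047, 0.999, 0.0], [0.999, -0.047, -0.0], [-0.0, 0.0, -1.0]]
force: [0.7, 0.1, 0.3]
opening: 0.697
```

Emit:
play_rows:
  series:
    - {"tx": 0,"ty": 0,"tz": 0,"turn": 0}
    - {"tx": 0,"ty": 0,"tz": 0,"turn": 0}
    - {"tx": 0,"ty": 0,"tz": 0,"turn": 0}
    - {"tx": 0,"ty": 0,"tz": 0,"turn": 0}
    - {"tx": 0,"ty": 0,"tz": 0,"turn": 0}
    - {"tx": 0,"ty": 0,"tz": 0,"turn": 0}
  gripper: 0

```text
time_s: 24.1
position: [0.4288, 0.0585, 0.1857]
tcp_rot: [[0.047, 0.999, 0.0], [0.999, -0.047, 0.0], [0.0, 0.0, -1.0]]
force: [0.2, 1.5, 0.4]
opening: 0.273
```

```bash
python3 - <<'E'
from h import *
st()
s=vision.capture("scene"); overlay(s,[],"pics/o15.png",(230,130,370,240),5,hooks=False)
E
```

```text
t 24.1 pos [0.4288 0.0585 0.1857] phi 87.3 F [0.2 1.5 0.4] open 0.273 j6 -94.4
```

View pics/o15.png

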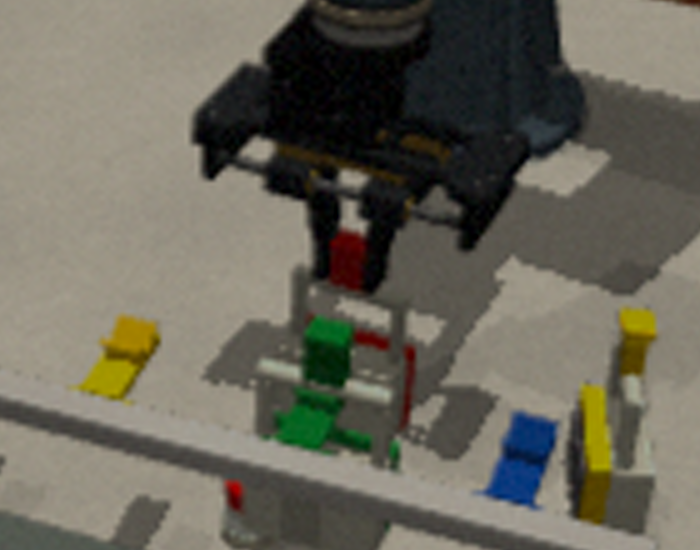

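Emit:
play_rows:
  series:
    - {"tx": 0,"ty": 0,"tz": 0.02,"turn": 0}
    - {"tx": 0,"ty": 0,"tz": 0.045,"turn": 0}
    - {"tx": 0,"ty": -0.01,"tz": 0.06,"turn": 0}
    - {"tx": 0.01,"ty": -0.04,"tz": 0,"turn": 0.02}
    - {"tx": 0.02,"ty": -0.05,"tz": 0,"turn": 0.02}
    - {"tx": 0.03,"ty": -0.05,"tz": 0,"turn": 0.02}
    - {"tx": 0.03,"ty": -0.05,"tz": 0,"turn": 0.02}
    - {"tx": 0.03,"ty": -0.03,"tz": 0,"turn": 0.015}
    - {"tx": 0.02,"ty": -0.007,"tz": 0,"turn": 0}
    - {"tx": 0.012,"ty": 0,"tz": 0,"turn": 0}
  gripper: 0

```text
time_s: 25.15
position: [0.5513, -0.1326, 0.2848]
tcp_rot: [[-0.05, 0.999, -0.0], [0.999, 0.05, 0.0], [0.0, -0.0, -1.0]]
force: [-0.8, -0.2, -2.3]
opening: 0.271
```

Emit:
play_rows:
  series:
    - {"tx": 0,"ty": 0,"tz": 0,"turn": 0}
    - {"tx": 0,"ty": 0,"tz": -0.015,"turn": 0}
    - {"tx": 0,"ty": 0,"tz": -0.015,"turn": 0}
    - {"tx": 0,"ty": 0,"tz": 0,"turn": 0}
    - {"tx": 0,"ty": 0,"tz": 0,"turn": 0}
  gripper: 0

```text
time_s: 25.65
position: [0.5496, -0.1305, 0.2608]
tcp_rot: [[-0.053, 0.999, -0.002], [0.999, 0.053, 0.001], [0.001, -0.002, -1.0]]
force: [0.2, 0.2, -2.1]
opening: 0.268
```

```bash
python3 - <<'E'
from h import *
st()
x,y,z=bot.read_state()["position"]
s=vision.capture("scene"); overlay(s,[(x,y,.0515,z-.1857)],"pics/o16.png",(170,110,310,220),5.5,hz=.154)
E
```

```text
t 25.65 pos [ 0.5496 -0.1305  0.2608] phi 93.0 F [ 0.2  0.2 -2.1] open 0.268 j6 -117.7
```

View pics/o16.png

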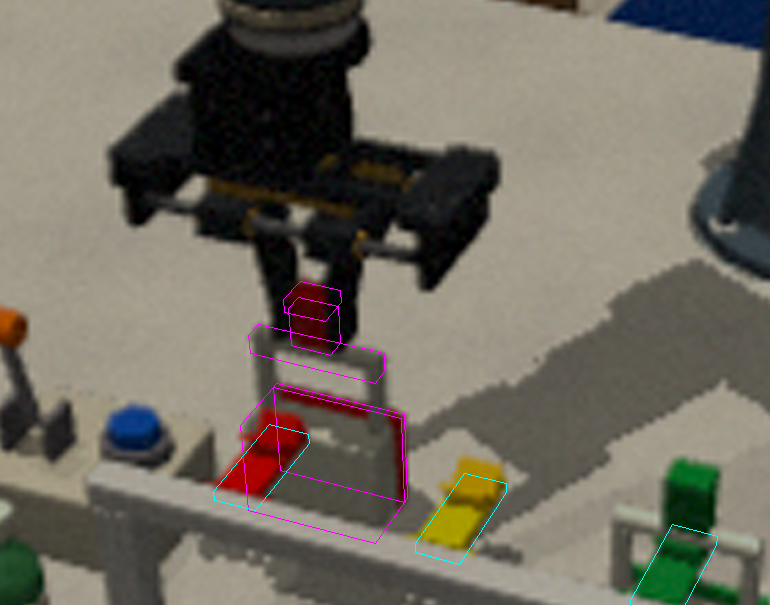

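Emit:
play_rows:
  series:
    - {"tx": 0.01,"ty": 0,"tz": 0,"turn": 0}
    - {"tx": 0.011,"ty": 0.001,"tz": 0,"turn": 0}
    - {"tx": 0.011,"ty": 0.001,"tz": 0,"turn": 0}
    - {"tx": 0.011,"ty": 0.001,"tz": 0,"turn": 0}
    - {"tx": 0.011,"ty": 0,"tz": 0,"turn": 0}
    - {"tx": 0.011,"ty": 0,"tz": 0,"turn": 0}
    - {"tx": 0,"ty": 0,"tz": 0,"turn": 0}
    - {"tx": 0,"ty": 0,"tz": 0,"turn": 0}
  gripper: 0

```text
time_s: 26.5
position: [0.6024, -0.1287, 0.2613]
tcp_rot: [[-0.053, 0.999, -0.001], [0.999, 0.053, 0.0], [0.0, -0.001, -1.0]]
force: [-0.3, 0.5, -1.9]
opening: 0.268
```

Emit:
play_rows:
  series:
    - {"tx": 0,"ty": 0,"tz": -0.008,"turn": 0}
    - {"tx": 0,"ty": 0,"tz": -0.008,"turn": 0}
    - {"tx": 0,"ty": 0,"tz": -0.005,"turn": 0}
    - {"tx": 0,"ty": 0,"tz": 0,"turn": 0}
    - {"tx": 0,"ty": 0,"tz": 0,"turn": 0}
  gripper: 0

```text
time_s: 27.0
position: [0.6024, -0.1288, 0.2447]
tcp_rot: [[-0.052, 0.999, -0.0], [0.999, 0.052, -0.0], [-0.0, -0.0, -1.0]]
force: [0.6, -1.0, -1.1]
opening: 0.277
```

```bash
python3 - <<'E'
from h import *
st()
s=vision.capture("scene"); overlay(s,[],"pics/o17.png",(170,110,310,220),5.5,hooks=False)
E
```

```text
t 27.0 pos [ 0.6024 -0.1288  0.2447] phi 93.0 F [ 0.6 -1.  -1.1] open 0.277 j6 -115.5
```

View pics/o17.png

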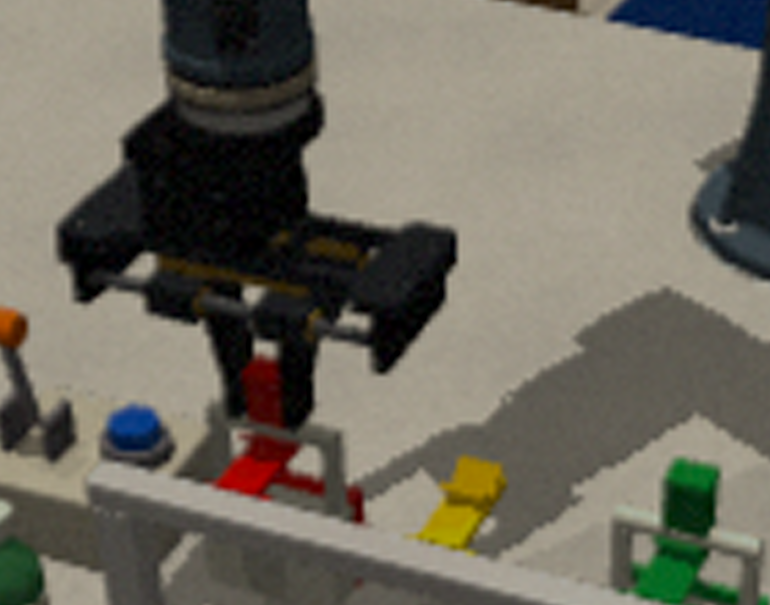

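Emit:
play_rows:
  series:
    - {"tx": 0,"ty": 0,"tz": -0.0025,"turn": 0}
    - {"tx": 0,"ty": 0,"tz": 0,"turn": 0}
    - {"tx": 0,"ty": 0,"tz": 0,"turn": 0}
  gripper: 0

```text
time_s: 27.35
position: [0.6032, -0.129, 0.2435]
tcp_rot: [[-0.052, 0.999, 0.003], [0.999, 0.052, -0.001], [-0.001, 0.003, -1.0]]
force: [2.3, 0.4, 1.9]
opening: 0.27
```

Emit:
play_rows:
  series:
    - {"tx": 0,"ty": 0,"tz": -0.0025,"turn": 0}
    - {"tx": 0,"ty": 0,"tz": 0,"turn": 0}
    - {"tx": 0,"ty": 0,"tz": 0,"turn": 0}
  gripper: 0

```text
time_s: 27.65
position: [0.6037, -0.129, 0.2429]
tcp_rot: [[-0.053, 0.999, 0.004], [0.999, 0.053, -0.001], [-0.002, 0.004, -1.0]]
force: [1.7, 0.7, 8.1]
opening: 0.268
```

Seated with Fz 8 N. Releasing.

Emit:
play_rows:
  series:
    - {"tx": 0.002,"ty": 0,"tz": 0.001,"turn": 0}
    - {"tx": 0,"ty": 0,"tz": 0,"turn": 0}
  gripper: 0

```text
time_s: 27.85
position: [0.604, -0.129, 0.2429]
tcp_rot: [[-0.053, 0.999, 0.0], [0.999, 0.053, -0.001], [-0.001, 0.0, -1.0]]
force: [-0.4, -0.3, 7.1]
opening: 0.27
```

Emit:
play_rows:
  series:
    - {"tx": 0,"ty": 0,"tz": 0,"turn": 0}
    - {"tx": 0,"ty": 0,"tz": 0,"turn": 0}
    - {"tx": 0,"ty": 0,"tz": 0,"turn": 0}
    - {"tx": 0,"ty": 0,"tz": 0,"turn": 0}
    - {"tx": 0,"ty": 0,"tz": 0.02,"turn": 0}
    - {"tx": 0,"ty": 0,"tz": 0.04,"turn": 0}
    - {"tx": 0,"ty": 0,"tz": 0.05,"turn": 0}
    - {"tx": -0.05,"ty": 0,"tz": 0,"turn": 0}
    - {"tx": -0.05,"ty": 0,"tz": 0,"turn": -0.1}
    - {"tx": -0.05,"ty": 0,"tz": 0,"turn": -0.14}
  gripper: 0.7

```text
time_s: 28.85
position: [0.4826, -0.1286, 0.3296]
tcp_rot: [[0.202, 0.979, -0.0], [0.979, -0.202, -0.0], [-0.0, -0.0, -1.0]]
force: [-0.3, -0.1, 0.4]
opening: 0.7
```

```bash
python3 - <<'E'
from h import *
st()
s=vision.capture("scene"); overlay(s,[],"pics/o18.png",(170,130,370,250),4,hooks=False)
t=vision.capture("top"); overlay(t,[],"pics/o19.png",(125,140,380,260),3.1,hooks=False)
E
```

```text
t 28.85 pos [ 0.4826 -0.1286  0.3296] phi 78.3 F [-0.3 -0.1  0.4] open 0.7 j6 -106.1
```

View pics/o18.png

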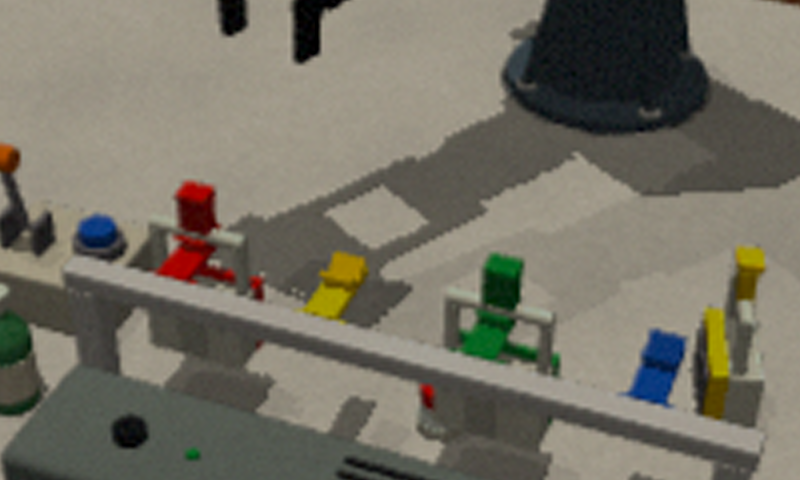

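View pics/o19.png

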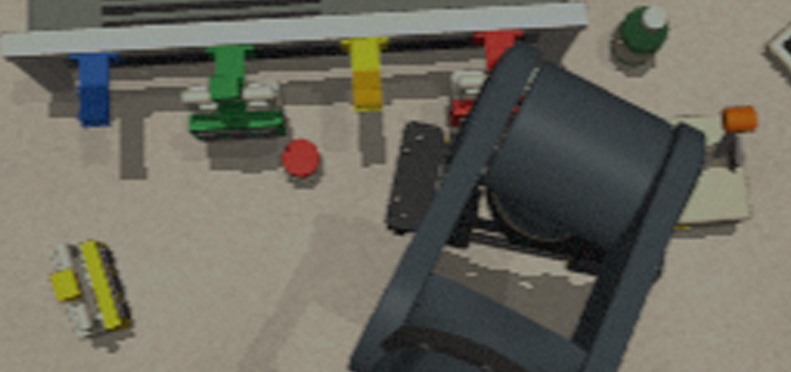

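Emit:
play_rows:
  series:
    - {"tx": -0.0061,"ty": 0.0463,"tz": 0,"turn": -0.099}
    - {"tx": -0.0061,"ty": 0.0463,"tz": 0,"turn": -0.099}
    - {"tx": -0.0061,"ty": 0.0463,"tz": 0,"turn": -0.099}
    - {"tx": -0.0061,"ty": 0.0463,"tz": 0,"turn": -0.099}
    - {"tx": -0.0061,"ty": 0.0463,"tz": 0,"turn": -0.099}
    - {"tx": -0.0061,"ty": 0.0463,"tz": 0,"turn": -0.099}
    - {"tx": -0.0061,"ty": 0.0463,"tz": 0,"turn": -0.099}
    - {"tx": -0.0061,"ty": 0.0463,"tz": 0,"turn": -0.099}
    - {"tx": -0.0061,"ty": 0.0463,"tz": 0,"turn": -0.099}
    - {"tx": -0.0061,"ty": 0.0463,"tz": 0,"turn": -0.099}
  gripper: 0.7

```text
time_s: 29.95
position: [0.4354, 0.2435, 0.3296]
tcp_rot: [[0.945, 0.326, 0.001], [0.326, -0.945, 0.0], [0.001, 0.0, -1.0]]
force: [0.9, 0.1, 0.0]
opening: 0.702
```

Emit:
play_rows:
  series:
    - {"tx": 0,"ty": 0,"tz": 0,"turn": 0}
    - {"tx": 0,"ty": 0,"tz": 0,"turn": 0}
  gripper: 0.7

```text
time_s: 30.15
position: [0.4353, 0.2424, 0.3294]
tcp_rot: [[0.943, 0.333, 0.0], [0.333, -0.943, -0.001], [-0.0, 0.001, -1.0]]
force: [0.2, -0.3, 0.1]
opening: 0.701
```

```bash
python3 - <<'E'
from h import *
st()
s=vision.capture("scene"); overlay(s,[(.432,.2415,1.90)],"pics/o20.png",(270,110,400,250),4.2,hooks=False)
E
```

```text
t 30.15 pos [0.4353 0.2424 0.3294] phi 19.4 F [ 0.2 -0.3  0.1] open 0.701 j6 -3.2
```

View pics/o20.png

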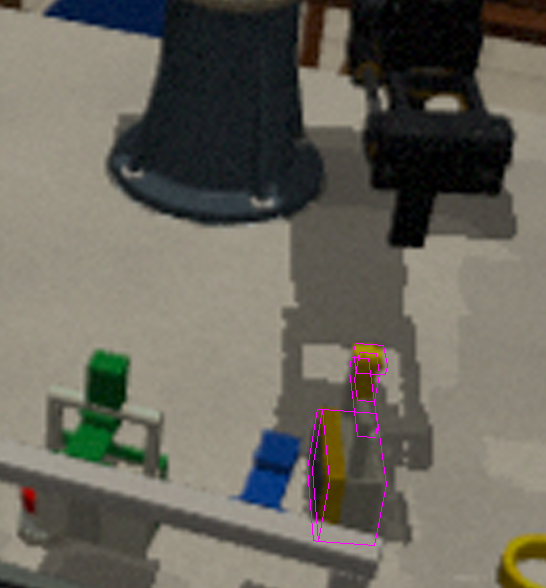

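Emit:
play_rows:
  series:
    - {"tx": 0,"ty": 0,"tz": -0.02,"turn": 0}
    - {"tx": 0,"ty": 0,"tz": -0.04,"turn": 0}
    - {"tx": 0,"ty": 0,"tz": -0.04,"turn": 0}
    - {"tx": 0,"ty": 0,"tz": -0.04,"turn": 0}
    - {"tx": 0,"ty": 0,"tz": -0.025,"turn": 0}
    - {"tx": 0,"ty": 0,"tz": -0.014,"turn": 0}
    - {"tx": 0,"ty": 0,"tz": 0,"turn": 0}
    - {"tx": 0,"ty": 0,"tz": 0,"turn": 0}
  gripper: 0.7

```text
time_s: 31.0
position: [0.436, 0.2412, 0.1869]
tcp_rot: [[0.945, 0.328, 0.001], [0.328, -0.945, 0.0], [0.001, 0.0, -1.0]]
force: [-0.6, 0.5, 0.9]
opening: 0.7
```

Emit:
play_rows:
  series:
    - {"tx": 0,"ty": 0,"tz": 0,"turn": 0}
    - {"tx": 0,"ty": 0,"tz": 0,"turn": 0}
    - {"tx": 0,"ty": 0,"tz": 0,"turn": 0}
    - {"tx": 0,"ty": 0,"tz": 0,"turn": 0}
    - {"tx": 0,"ty": 0,"tz": 0,"turn": 0}
    - {"tx": 0,"ty": 0,"tz": 0,"turn": 0}
  gripper: 0

```text
time_s: 31.6
position: [0.4348, 0.2416, 0.1864]
tcp_rot: [[0.944, 0.329, -0.001], [0.329, -0.944, -0.0], [-0.001, -0.0, -1.0]]
force: [-0.0, -0.7, -2.1]
opening: 0.273
```

```bash
python3 - <<'E'
from h import *
st()
s=vision.capture("scene"); overlay(s,[],"pics/o21.png",(270,130,400,250),5,hooks=False)
E
```

```text
t 31.6 pos [0.4348 0.2416 0.1864] phi 19.2 F [-0.  -0.7 -2.1] open 0.273 j6 -3.1
```

View pics/o21.png

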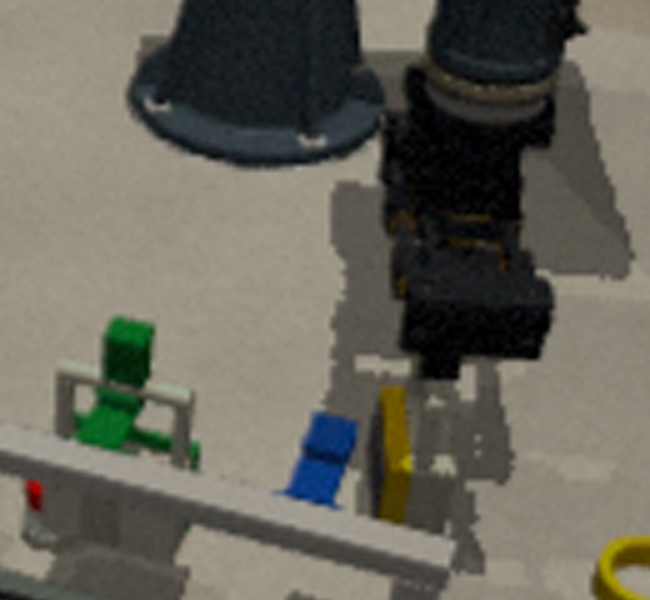

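Emit:
play_rows:
  series:
    - {"tx": 0,"ty": 0,"tz": 0.02,"turn": 0}
    - {"tx": 0,"ty": 0,"tz": 0.045,"turn": 0}
    - {"tx": 0,"ty": 0,"tz": 0.06,"turn": 0}
    - {"tx": 0.004,"ty": -0.02,"tz": 0,"turn": -0.12}
    - {"tx": 0.004,"ty": -0.02,"tz": 0,"turn": -0.12}
    - {"tx": 0.004,"ty": -0.02,"tz": 0,"turn": -0.12}
    - {"tx": 0.004,"ty": -0.02,"tz": 0,"turn": -0.12}
    - {"tx": 0.004,"ty": -0.02,"tz": 0,"turn": -0.12}
    - {"tx": 0.004,"ty": -0.02,"tz": 0,"turn": -0.12}
    - {"tx": 0.004,"ty": -0.02,"tz": 0,"turn": -0.12}
  gripper: 0

```text
time_s: 32.65
position: [0.4573, 0.129, 0.286]
tcp_rot: [[0.853, -0.522, -0.001], [-0.522, -0.853, -0.0], [-0.001, 0.001, -1.0]]
force: [-0.0, -0.3, -2.0]
opening: 0.277
```

Emit:
play_rows:
  series:
    - {"tx": 0,"ty": -0.0228,"tz": 0,"turn": -0.116}
    - {"tx": 0,"ty": -0.0228,"tz": 0,"turn": -0.116}
    - {"tx": 0,"ty": -0.0228,"tz": 0,"turn": -0.116}
    - {"tx": 0,"ty": -0.0228,"tz": 0,"turn": -0.116}
    - {"tx": 0,"ty": -0.0228,"tz": 0,"turn": -0.116}
    - {"tx": 0,"ty": -0.0228,"tz": 0,"turn": -0.116}
    - {"tx": 0,"ty": -0.0228,"tz": 0,"turn": -0.116}
    - {"tx": 0,"ty": -0.0228,"tz": 0,"turn": -0.116}
    - {"tx": 0,"ty": 0,"tz": 0,"turn": 0}
    - {"tx": 0,"ty": 0,"tz": 0,"turn": 0}
  gripper: 0

```text
time_s: 33.65
position: [0.4573, -0.0162, 0.2861]
tcp_rot: [[0.055, -0.998, -0.001], [-0.998, -0.055, 0.001], [-0.001, 0.001, -1.0]]
force: [-0.2, 0.8, -2.7]
opening: 0.272
```

```bash
python3 - <<'E'
from h import *
st()
x,y,z=bot.read_state()["position"]
s=vision.capture("scene"); overlay(s,[(x,y,.0515,z-.1864)],"pics/o22.png",(190,80,350,230),4,hz=.154)
t=vision.capture("top"); overlay(t,[],"pics/o23.png",(125,140,380,300),3,hooks=False)
E
```

```text
t 33.65 pos [ 0.4573 -0.0162  0.2861] phi -86.8 F [-0.2  0.8 -2.7] open 0.272 j6 70.7
```

View pics/o22.png

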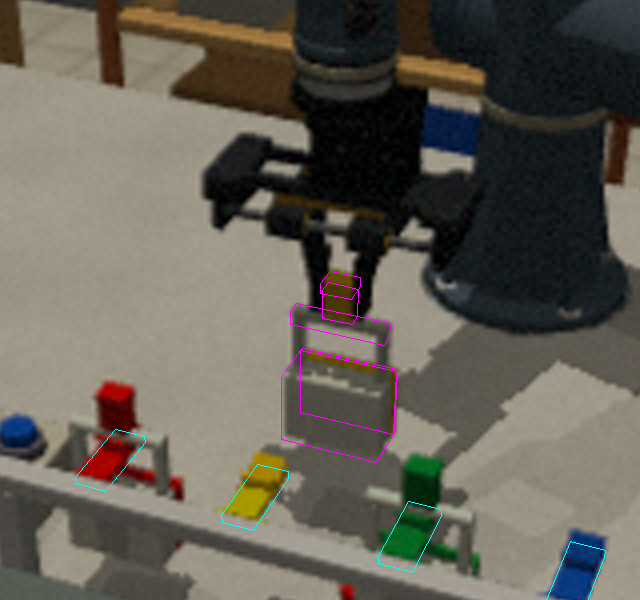

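View pics/o23.png

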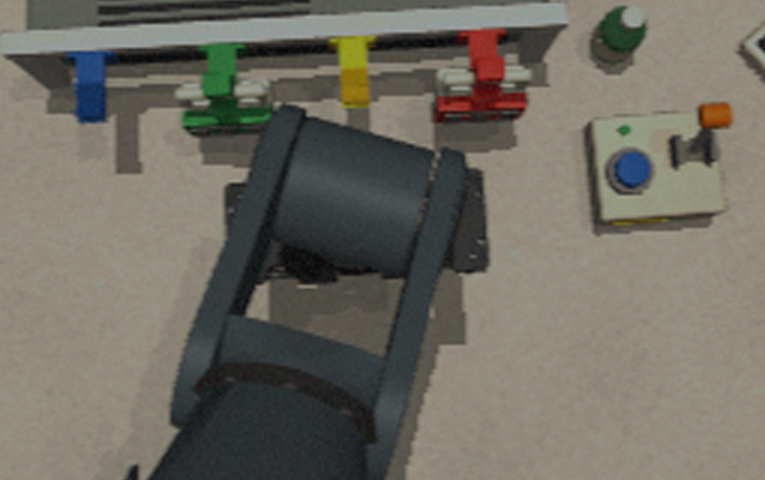

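Emit:
play_rows:
  series:
    - {"tx": 0.02,"ty": 0,"tz": 0,"turn": 0}
    - {"tx": 0.03,"ty": 0,"tz": 0,"turn": 0}
    - {"tx": 0.03,"ty": 0,"tz": 0,"turn": 0}
    - {"tx": 0.02,"ty": 0,"tz": 0,"turn": 0}
    - {"tx": 0.01,"ty": 0,"tz": 0,"turn": 0}
    - {"tx": 0,"ty": 0,"tz": -0.015,"turn": 0}
    - {"tx": 0,"ty": 0,"tz": -0.015,"turn": 0}
    - {"tx": 0,"ty": 0,"tz": 0,"turn": 0}
    - {"tx": 0,"ty": 0,"tz": 0,"turn": 0}
  gripper: 0

```text
time_s: 34.65
position: [0.5444, -0.0161, 0.2615]
tcp_rot: [[0.055, -0.999, -0.003], [-0.999, -0.055, 0.001], [-0.001, 0.003, -1.0]]
force: [1.0, 0.2, -1.4]
opening: 0.27
```

```bash
python3 - <<'E'
from h import *
st()
x,y,z=bot.read_state()["position"]
s=vision.capture("scene"); overlay(s,[(x,y,.0515,z-.1864)],"pics/o24.png",(190,110,330,230),5,hz=.154)
E
```

```text
t 34.65 pos [ 0.5444 -0.0161  0.2615] phi -86.9 F [ 1.   0.2 -1.4] open 0.27 j6 73.4
```

View pics/o24.png

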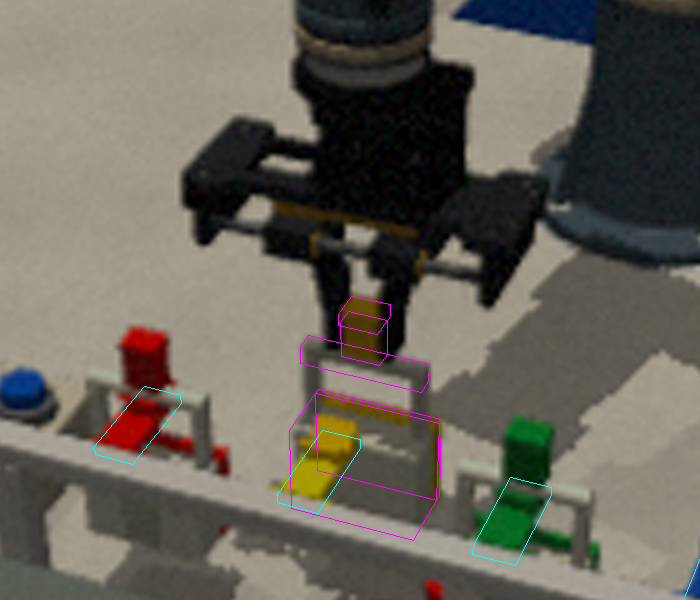

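Good. Inserting along the hook, about +53 mm in x.

Emit:
play_rows:
  series:
    - {"tx": 0.01,"ty": 0,"tz": 0,"turn": 0}
    - {"tx": 0.011,"ty": 0.001,"tz": 0,"turn": 0}
    - {"tx": 0.011,"ty": 0.001,"tz": 0,"turn": 0}
    - {"tx": 0.011,"ty": 0.001,"tz": 0,"turn": 0}
    - {"tx": 0.011,"ty": 0,"tz": 0,"turn": 0}
    - {"tx": 0.011,"ty": 0,"tz": 0,"turn": 0}
    - {"tx": 0,"ty": 0,"tz": 0,"turn": 0}
    - {"tx": 0,"ty": 0,"tz": 0,"turn": 0}
  gripper: 0

```text
time_s: 35.5
position: [0.5975, -0.0138, 0.2621]
tcp_rot: [[0.055, -0.999, -0.001], [-0.999, -0.055, 0.0], [-0.0, 0.001, -1.0]]
force: [-0.4, -0.9, -2.5]
opening: 0.275
```

Emit:
play_rows:
  series:
    - {"tx": 0,"ty": 0,"tz": -0.008,"turn": 0}
    - {"tx": 0,"ty": 0,"tz": -0.008,"turn": 0}
    - {"tx": 0,"ty": 0,"tz": -0.006,"turn": 0}
    - {"tx": 0,"ty": 0,"tz": 0,"turn": 0}
    - {"tx": 0,"ty": 0,"tz": 0,"turn": 0}
  gripper: 0

```text
time_s: 36.0
position: [0.5974, -0.0139, 0.2445]
tcp_rot: [[0.054, -0.999, -0.001], [-0.999, -0.054, 0.0], [-0.0, 0.001, -1.0]]
force: [0.4, 0.6, -2.3]
opening: 0.272
```

```bash
python3 - <<'E'
from h import *
st()
s=vision.capture("scene"); overlay(s,[],"pics/o25.png",(190,110,330,230),5,hooks=False)
E
```

```text
t 36.0 pos [ 0.5974 -0.0139  0.2445] phi -86.9 F [ 0.4  0.6 -2.3] open 0.272 j6 74.8
```

View pics/o25.png

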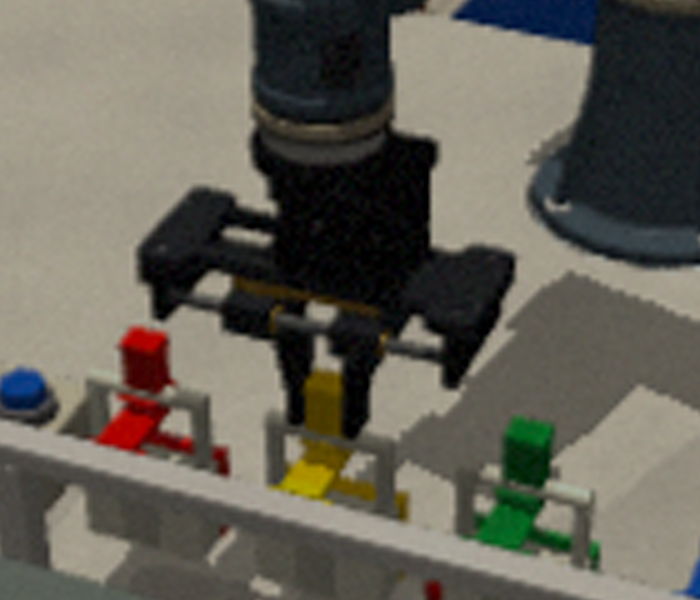

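Emit:
play_rows:
  series:
    - {"tx": 0,"ty": 0,"tz": -0.0025,"turn": 0}
    - {"tx": 0,"ty": 0,"tz": 0,"turn": 0}
    - {"tx": 0,"ty": 0,"tz": 0,"turn": 0}
  gripper: 0

```text
time_s: 36.35
position: [0.5976, -0.014, 0.2439]
tcp_rot: [[0.055, -0.999, 0.001], [-0.999, -0.055, -0.0], [0.0, -0.001, -1.0]]
force: [-2.6, -0.8, 6.6]
opening: 0.275
```

Emit:
play_rows:
  series:
    - {"tx": 0,"ty": 0,"tz": -0.002,"turn": 0}
    - {"tx": 0,"ty": 0,"tz": 0,"turn": 0}
    - {"tx": 0,"ty": 0,"tz": 0,"turn": 0}
  gripper: 0

```text
time_s: 36.65
position: [0.5976, -0.014, 0.2438]
tcp_rot: [[0.055, -0.998, 0.001], [-0.998, -0.055, -0.001], [0.001, -0.001, -1.0]]
force: [-5.3, 0.3, 12.8]
opening: 0.272
```

Emit:
play_rows:
  series:
    - {"tx": -0.001,"ty": 0,"tz": 0.002,"turn": 0}
    - {"tx": 0,"ty": 0,"tz": 0,"turn": 0}
  gripper: 0

```text
time_s: 36.85
position: [0.5969, -0.0139, 0.2433]
tcp_rot: [[0.055, -0.999, 0.001], [-0.999, -0.055, -0.0], [0.0, -0.001, -1.0]]
force: [-1.8, -0.8, 3.8]
opening: 0.279
```

Emit:
play_rows:
  series:
    - {"tx": 0,"ty": 0,"tz": 0,"turn": 0}
    - {"tx": 0,"ty": 0,"tz": 0,"turn": 0}
    - {"tx": 0,"ty": 0,"tz": 0,"turn": 0}
    - {"tx": 0,"ty": 0,"tz": 0,"turn": 0}
    - {"tx": 0,"ty": 0,"tz": 0.02,"turn": 0}
    - {"tx": 0,"ty": 0,"tz": 0.04,"turn": 0}
    - {"tx": 0,"ty": 0,"tz": 0.05,"turn": 0}
    - {"tx": -0.05,"ty": 0,"tz": 0,"turn": 0}
    - {"tx": -0.06,"ty": 0,"tz": 0.02,"turn": 0}
    - {"tx": -0.06,"ty": 0,"tz": 0.02,"turn": 0}
  gripper: 0.7

```text
time_s: 37.85
position: [0.4604, -0.0138, 0.3623]
tcp_rot: [[0.055, -0.998, -0.001], [-0.998, -0.055, 0.0], [-0.0, 0.001, -1.0]]
force: [-0.8, -1.0, 0.8]
opening: 0.698
```

Emit:
play_rows:
  series:
    - {"tx": -0.02,"ty": -0.06,"tz": 0,"turn": 0}
    - {"tx": -0.01,"ty": -0.06,"tz": 0,"turn": 0}
    - {"tx": 0,"ty": -0.06,"tz": 0,"turn": 0}
    - {"tx": 0,"ty": -0.06,"tz": 0,"turn": 0}
    - {"tx": 0,"ty": -0.06,"tz": 0,"turn": 0}
    - {"tx": 0,"ty": -0.06,"tz": 0,"turn": 0}
    - {"tx": 0,"ty": -0.06,"tz": 0,"turn": 0}
    - {"tx": 0,"ty": -0.06,"tz": 0,"turn": 0}
    - {"tx": 0,"ty": 0,"tz": 0,"turn": 0}
    - {"tx": 0,"ty": 0,"tz": 0,"turn": 0}
  gripper: 0.7

```text
time_s: 38.85
position: [0.4376, -0.3982, 0.3616]
tcp_rot: [[0.052, -0.999, -0.001], [-0.999, -0.052, 0.002], [-0.002, 0.001, -1.0]]
force: [0.4, 1.3, -0.5]
opening: 0.701
```

```bash
python3 - <<'E'
from h import *
st()
v=[(.5916,.1021,.0515,.0573),(.5976,-.014,.0515,.0573),(.604,-.129,.0515,.0573)]
s=vision.capture("scene"); overlay(s,[],"pics/o26.png",(150,130,350,260),4,hooks=False)
t=vision.capture("top"); overlay(t,v,"pics/o27.png",(125,130,385,240),3,hooks=False); overlay(t,[],"pics/o28.png",(140,140,385,220),3.2,hooks=False)
cv2.imwrite("pics/t_end.png",t["pixels"])
for c in ("red","yellow","green","blue"): print(c,[(round(d["confidence"],2),round(d["at"][0]*512),round(d["at"][1]*384)) for d in nets.look_for(t,c)[:3]])
E
```

```text
t 38.85 pos [ 0.4376 -0.3982  0.3616] phi -87.0 F [ 0.4  1.3 -0.5] open 0.701 j6 33.9
red [(0.83, 285, 167)]
yellow [(0.66, 241, 175)]
green [(0.64, 202, 169), (0.18, 330, 152)]
blue [(0.72, 244, 157), (0.54, 362, 179)]
```

View pics/o26.png

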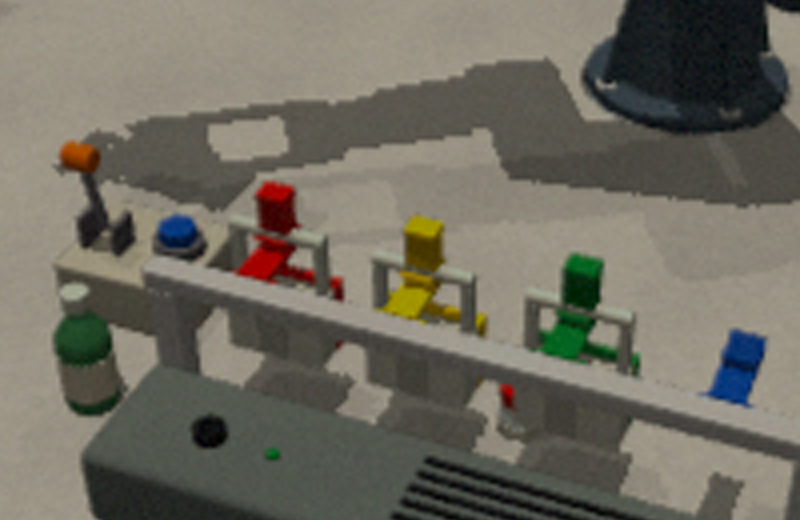

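View pics/o27.png

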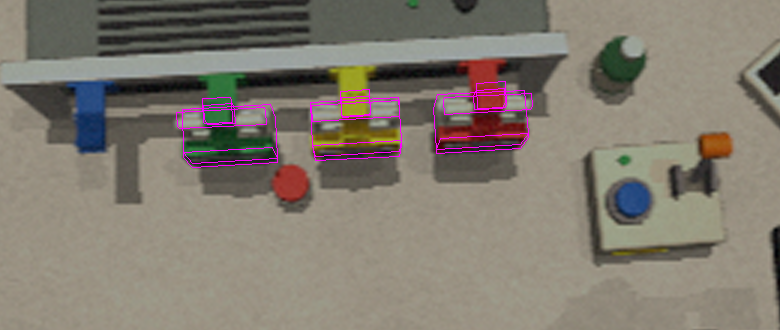

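View pics/t_end.png

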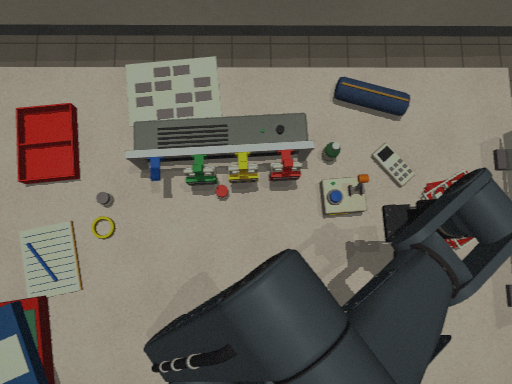

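All three carriers hang with plates outward, the lever is up (roller at top-view pixel (363,178)), and the button is out. Tape, jars, glue and meter are in place, and no view shows a blue carrier. Handing in.

```bash
python3 - <<'E'
from rig import bot
print(bot.hand_in())
E
```

```text
the job is handed in; nothing more can be done
None
```

The dryer's safety switch is tested, all three carriers present are hung, and the job is handed in; no verdict came back. No view showed a blue carrier, so I treated it as absent.

- **Switch test:** I pressed the blue button, and the next picture showed the lever dropped. I then pinched its roller and lifted it back up. In the last pictures the lever is up and the button is out.
- **Carriers:** Green, red and yellow each hang on the hook of their own colour with the coloured face outward. Each one pushed back with a mainly vertical force as it settled in the hook's seat, and the last pictures show it still hanging after release. The red carrier was knocked about 5 cm aside during the run, so I measured it again before picking it up.
- **Last checks:** The tape, jars, glue and meter look to be where they started. The arm is clear of everything. The job took 39 s of the 210 s allowed.
- **Disagreements:**
  - The camera-based hook position was up to about 4 mm off from where the carriers actually seated. I corrected for this by feel when seating them.
  - In the last picture the detector reported a "blue" carrier at two spots. Neither is a carrier: one is at the yellow hook, the other at the lever's handle.

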